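Hang the lift-off door on the printer cartridge bay

TASK

Refit the lift-off door of the printer's cartridge bay: lift it out of its slotted stand, turn it to the open position at the bay's left front corner, and lower it gently in the hand until both knuckles are fully down over the two hinge pins; feel for the pins, because the hinge plate is clamped in slots and its place is only roughly known. Then swing the door shut under the lip of the bay, gently and without slamming or forcing, and let go. Leave the plain panel without knuckles, the cup, the spare cartridge and the bottle alone.

Things in the scene. Friction and masses are not known exactly. Their poses are not given: they have to be found in the camera images.
- bay: Cartridge bay: dark plastic housing fixed to the bench, 140 (x) x 200 (y) x 178 mm high, four grey cartridge fronts on its front (-x). Origin: centre of underside, z up. At its left front corner (+y end) a steel hinge plate carries two upright 8 mm pins, one above the other 20 mm before the front face; each stands on a 16 mm wide, round-ended shelf 6 mm thick.
- slot_end (a point): Lower right end of the range in which the hinge plate can be clamped, at x -90, y +76, z 42 mm in the bay's frame, same axes. The foot of the lower pin, on the top of its shelf, is 3 to 17 mm from here along the bay's +y and 0.5 to 5.5 mm higher (x is exact): where, must be felt or seen. It is clamped firmly and stays. The pin is 18 mm high.
- slot_end_up (a point): The same for the upper pin, 73 mm above slot_end: both pins are one piece and shifted alike. The upper pin is 20 mm high; its 6 mm shelf lies 67 mm above the lower shelf's top. The last 2 mm of both pins taper to 7 mm across. The lower knuckle must come in from the front, between lower pin tip and upper shelf (49 mm apart).
- lip (a point): Middle of the front lower edge of the bay's lip, 169 mm high. The lip sticks out 18 mm along the top of the front, from 100 mm right to 65 mm left of centre, top at 177 mm. The door goes onto the pins only while swung open (best square to the front); once down it passes 3 to 8 mm under the lip. Shut, it is parallel to the front, against a stop rib 14 mm proud to the right, 53 mm right of centre.
- door: Dark plastic door, about 0.2 kg, upright in a stand: panel 150 (x) x 12 thick (y) x 130 mm high (z), shallow ribs low on both faces. Origin: middle of panel's underside. Hung, the panel spans about 33 to 163 mm high. Square open, its x axis points along the bay's +x; it shuts by turning 90 degrees anticlockwise seen from above (x axis to the bay's +y). Turns easily on the greased pins, with a little play.
- knuckle (a point): Centre of the underside of the lower knuckle, at x +87, y 0, z 12 mm in the door's frame, same axes. Two round knuckles stand beyond the door's +x edge, one above the other (undersides at z 12 and 87 mm): 25 mm across, 20 mm high, holes 10.6 mm right through. Fully down, the lower one rests on the lower shelf; the upper keeps 2 mm off its shelf.
- blank: A plain panel of the same size and colour, 150 x 12 x 130 mm, but with no knuckles, in the other stand; leave it. Origin: middle of its underside.
- stand_a: Slotted grey stand fixed to the bench: base 110 (x) x 70 (y) x 8 mm with two rails along x, 31 mm high over the bench, a 15 mm slot between them. A panel stands in the slot on the base (underside 8 mm above the bench). Origin: centre of its underside.
- stand_b: The other stand, the same as stand_a. The door is always in stand_a, the plain panel in stand_b, but the two stands swap places.
- cup: White ceramic cup, 66 mm across, 60 mm high, on the bench; a bystander. Origin: centre of its underside.
- cartridge: Spare ink cartridge, a grey block 70 x 28 x 50 mm standing on the bench; a bystander. Origin: centre of its underside.
- cleaner: White plastic bottle, 52 mm across, 130 mm high; a bystander. Origin: centre of its underside.
Things that resemble listed ones, but are neither listed nor needed, are in the scene too. Leave any pink look-alike of the stand_a alone.

How it is judged:
By the outcome, as a careful person would: the job done as asked, in the order asked, and still so for the second after the job is handed in, with the robot touching nothing.
It also fails if it takes over 72 s, if anything falls off the work surface, if the arm or the gripper's body presses on something with over 40 N, if the wrist force passes 120 N, or if a joint passes its speed limit or range.

ROBOT

A 6-joint arm with a two-finger parallel gripper is mounted at the origin on the work surface. World frame = base frame: x ahead of the robot, y to its left, z up, the work surface at z = 0. Lengths are in m, angles in degrees, forces in N, time in s.
With the tool pointing down it reaches from about 0.4 to 0.825 m from the base axis. Payload 7 kg.
Tool frame: the origin (TCP) lies between the finger pads; the fingertips stand 19 mm ahead of it and the grasp point (between the pads) is the TCP; y points along the fingers, x is the direction in which the jaws open and shut, and the axes are right-handed (so a half turn about y gives the same grasp; the last joint's range is limited). The gripper opens to 88 mm and grips with 3 to 60 N. Pads are 19 mm wide; open, the fingers measure 130 mm over their backs; the gripper's body (78 mm by 193 mm) begins 47 mm behind the grasp point.
Start: joints at [92.195, 20.546, 0.682, 0, -70.136, -16.507], TCP at [0.167, 0.654, 0.246] pointing down, gripper open.
Joint ranges: [-176.03, 176.03], [-82.01, 121.73], [-58.28, 71.71], [-173.87, 95.51], [-174.79, -0.11], [-173.66, 173.66]. Speed limits (degrees/s): [136.94, 136.94, 172.46, 180, 180, 180].

INTERFACE

Orientations are given as [roll, pitch, yaw] about the fixed x, y, z axes, in that order (R = Rz(yaw) Ry(pitch) Rx(roll)).
In Python, from plant import r gives the robot as it stands. The module is installed in compiled form; this text tells all that it offers.
- The arm moves only by the tool jog_arm, never from a script. Its argument "steps" is a list of rows, each a list of 5 numbers: the closure, from 0 (fully open) to 1 (shut), then the shift along the tool's x, y, z in m, then the turn about the tool's y in degrees. In form: [[jaw, x, y, z, turn], ...]. A call has 1 to 12 rows; each row shifts and turns the commanded pose from where the row before left it, along the tool's axes as they then stand; what a row does not reach is not made up. A row lasts 1/12 s, in which the tool goes at most 41.7 mm and 7.16 degrees, less where a joint would pass 70% of its speed; a pose out of reach is approached as far as the arm can. A call with a gripper value outside its range is refused whole. The fingers move at their own pace and stop on an object; "squeeze" is the grip in N (left out, the last holds). Time passes only in rows, so rows that do not move let the fingers close. It gives the time, the measured TCP pose, the force and the opening at its end, in the units of the state.
- r.get_state(): the state, without advancing time (a new reading comes with each control period).
- r.capture(name): name is "side" or "top"; returns a dict with "image" (400x640x3 uint8, red, green, blue), "vfov" (degrees; the focal length in pixels is half the picture's height over the tangent of half this angle, whatever the lens; pixels are square), "cx", "cy" (the principal point, pixels), "R" (3x3) and "t" (3): a world point X has camera coordinates R X + t. Camera axes: x right, y down, z forward; pixel columns grow to the right and rows downward; lengths in m; the calibration is good to about 2 mm. A picture is of the moment at which its call begins. There is no depth.
- r.close_job(): hands the job in, once; it reports no verdict.
The state is a dict: "time_s": time; "joints": joint angles; "qd": joint speeds; "joint_torque": joint torques, N m; "tcp_pos": TCP position; "eef_rot": TCP orientation; "contact_force": force on the tool from outside, world axes, zero at the start; "moment": the same for the moment, N m; "gripper_width": finger opening in m.
Only numpy, scipy, OpenCV 4.12 (cv2) and the standard library are available. Lean on these libraries where they do the work, as an engineer would, in place of code of your own. Each camera call takes 0.05 s, during which the arm holds its last target.

## Working session

There is one attempt and no reset: what is moved stays moved. The work goes in short steps, Python scripts to look and compute and a tool call to move; the robot and the scene stay as the last step left them, time stands still between calls to the robot, and variables do not carry over. Pictures are saved under pics/ and viewed, and the job is handed in when it is done.

Besides the shell and the picture viewer there is one more tool, called by a JSON object that holds its "api" and its "payload", one argument or row to a line. jog_arm: Moves the arm, as the interface text tells. Its arguments: {"type":"object","properties":{"steps":{"type":"array","items":{"type":"array","items":{"type":"number"}}},"squeeze":{"type":"number"}},"required":["steps"]}

```bash
mkdir -p pics
cat > h.py <<'E'
import numpy as np, cv2
from plant import r
def cap(n,f):
    c=r.capture(n); cv2.imwrite('pics/'+f,c['image'][:,:,::-1]); np.savez('pics/'+f+'.npz',**c); return c
def load(f): return dict(np.load('pics/'+f+'.npz'))
def ray(c,u,v):
    f=200/np.tan(np.radians(float(c['vfov'])/2)); d=c['R'].T@np.array([(u-c['cx'])/f,(v-c['cy'])/f,1]); return -c['R'].T@c['t'],d
def onz(c,u,v,z):
    o,d=ray(c,u,v); return o+d*(z-o[2])/d[2]
def proj(c,X):
    f=200/np.tan(np.radians(float(c['vfov'])/2)); p=c['R']@np.array(X)+c['t']; return np.array([c['cx']+f*p[0]/p[2],c['cy']+f*p[1]/p[2]])
def tri(c1,p1,c2,p2):
    o1,d1=ray(c1,*p1);o2,d2=ray(c2,*p2);A=np.c_[d1,-d2];s=np.linalg.lstsq(A,o2-o1,rcond=None)[0]
    a=o1+s[0]*d1;b=o2+s[1]*d2;return (a+b)/2,np.linalg.norm(a-b)
E
python3 - <<'E'
from h import *
for n in('side','top'):
    c=cap(n,n+'0.png'); print(n,c['vfov'],c['cx'],c['cy'],-c['R'].T@c['t'],c['R'])
print(r.get_state())
E
```

```text
side 47.76511266665104 318.74994470339567 197.4373842395329 [ 0.00187032 -0.67139571  0.78933384] [[ 0.81446922 -0.57982493  0.021046  ]
 [-0.34692142 -0.5157477  -0.78335805]
 [ 0.46506496  0.63071972 -0.62121432]]
top 45.10973682224056 321.15511304884683 194.55146698699977 [3.62214626e-01 1.95033224e-04 1.52900922e+00] [[-0.0067711  -0.9997365  -0.02193339]
 [-0.99569123  0.00876901 -0.09231513]
 [ 0.09248314  0.02121381 -0.99548824]]
{'time_s': 0.1, 'joints': array([ 9.21944952e+01,  2.05870421e+01,  6.39881325e-01, -1.69876790e-02,
       -7.01354769e+01, -1.65070072e+01]), 'qd': array([ 0.06781659, -0.06535134,  0.13236044,  0.08113442, -0.01531609,
       -0.05822146]), 'joint_torque': array([-1.18311578e-03, -5.84163415e+01,  2.93753314e+01,  7.01555327e+00,
        1.01800580e-02, -5.05971423e-05]), 'tcp_pos': array([0.16679249, 0.65365705, 0.24472849]), 'eef_rot': array([-8.99918301e+01, -8.37696600e-02, -1.04318302e+02]), 'contact_force': array([0.22901247, 0.37222613, 0.03246094]), 'moment': array([ 0.0166486 ,  0.05156117, -0.00626925]), 'gripper_width': 0.08768318192438612}
```

View pics/side0.png

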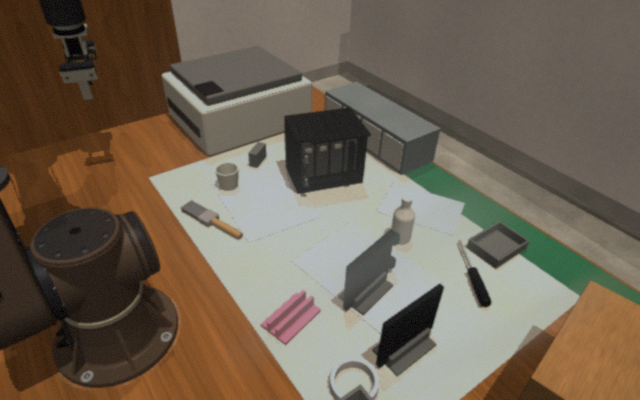

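View pics/top0.png

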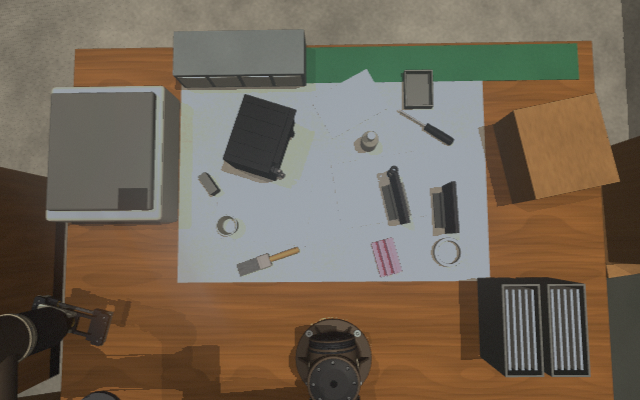

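Run:
```python
import cv2,numpy as np
t=cv2.imread('pics/top0.png');s=cv2.imread('pics/side0.png')
def g(x): return np.clip((x/255.)**0.6*255,0,255).astype('uint8')
R=lambda x,k:g(cv2.resize(x,None,fx=k,fy=k,interpolation=cv2.INTER_CUBIC))
cv2.imwrite('pics/a.png',R(t[150:250,365:475],7)[:600,:770])
cv2.imwrite('pics/b.png',R(t[85:190,215:305],5.5))
cv2.imwrite('pics/c.png',R(s[220:370,320:460],4))
cv2.imwrite('pics/d.png',R(s[100:205,275:375],5.5))
```

```text
(no output)
```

View pics/a.png

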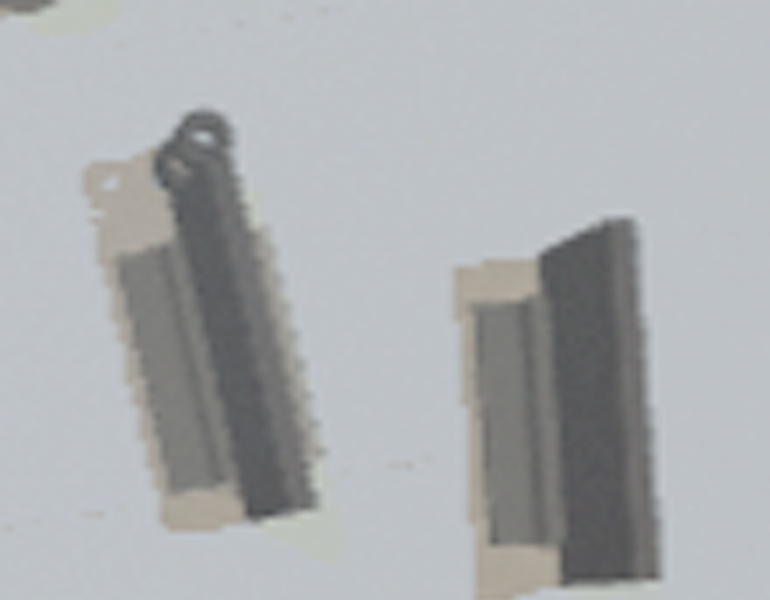

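View pics/b.png

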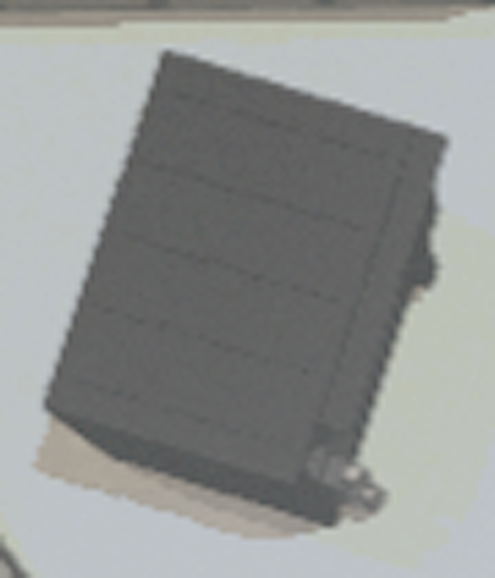

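View pics/c.png

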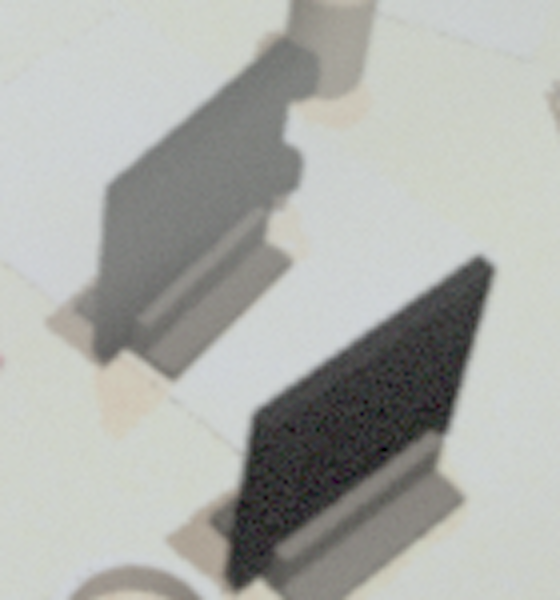

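View pics/d.png

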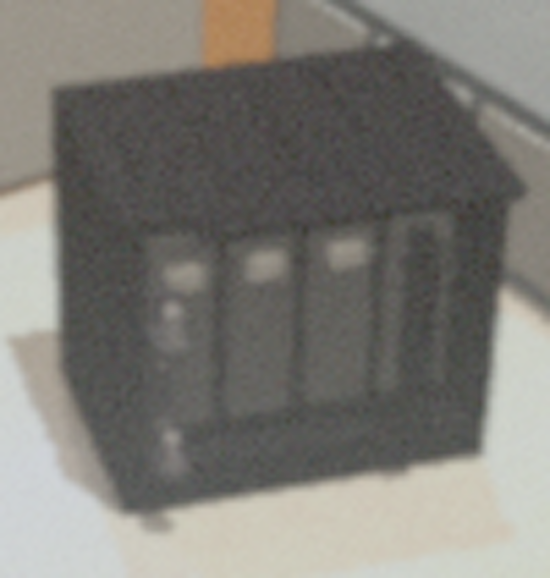

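Run:
```python
import cv2,numpy as np
t=cv2.imread('pics/top0.png')
def crop(im,x0,y0,w,h,k,f,gm=0.5):
    x=(im[y0:y0+h,x0:x0+w]/255.)**gm*255
    x=cv2.resize(x.astype('uint8'),None,fx=k,fy=k,interpolation=cv2.INTER_NEAREST)
    for i in range(0,w,5): cv2.putText(x,str(x0+i),(i*k,8),0,.3,(0,0,255),1); x[:4,i*k]=(0,0,255)
    for i in range(0,h,5): cv2.putText(x,str(y0+i),(0,i*k+8),0,.3,(0,0,255),1)
    cv2.imwrite('pics/'+f,x)
crop(t,374,162,44,66,9,'e.png')
crop(t,250,150,45,35,16,'f.png')
```

```text
(no output)
```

View pics/e.png

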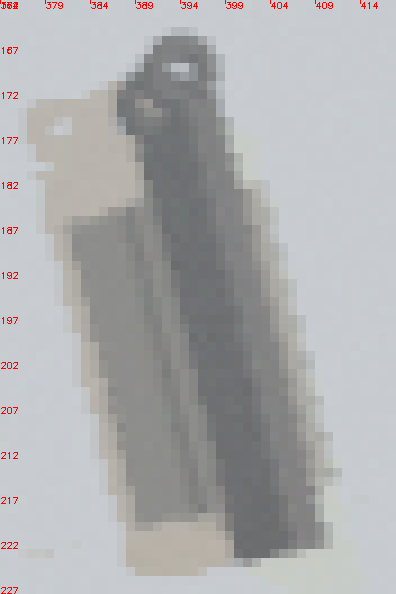

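View pics/f.png

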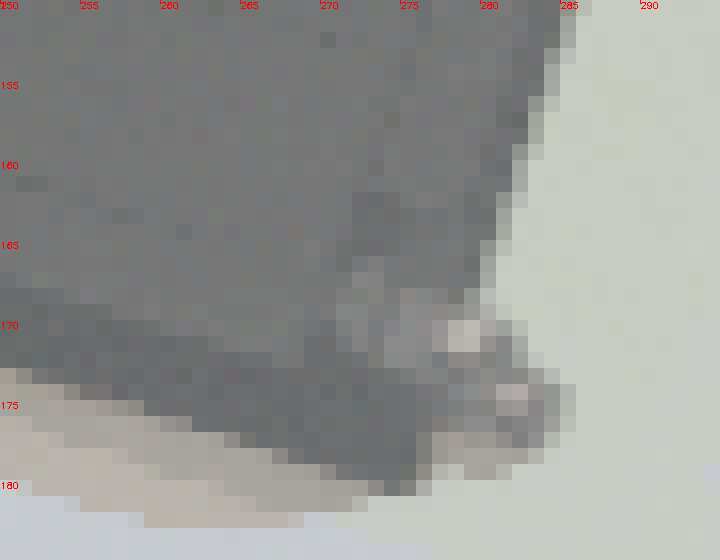

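Run:
```python
import cv2,numpy as np
from h import *
t=cv2.imread('pics/top0.png');g=t.mean(2)
for v in (178,190,200,210,218): print(v,[int(x) for x in g[v,386:416]])
for u in (400,404,407): print(u,[int(x) for x in g[214:228,u]])
for v in (166,168,169,170,172,174,176): print(v,[int(x) for x in g[v,385:402]])
c=load('top0.png')
```

```text
178 [124, 125, 115, 78, 55, 50, 52, 51, 50, 55, 67, 65, 68, 112, 158, 157, 160, 164, 163, 164, 162, 163, 163, 163, 163, 164, 163, 163, 163, 162]
190 [77, 79, 71, 62, 74, 73, 62, 50, 50, 50, 50, 50, 56, 68, 68, 69, 85, 109, 114, 139, 163, 163, 164, 162, 163, 162, 163, 162, 164, 163]
200 [80, 78, 77, 77, 73, 66, 70, 78, 70, 51, 49, 50, 48, 51, 52, 60, 66, 68, 69, 89, 116, 138, 163, 162, 162, 163, 164, 161, 165, 163]
210 [113, 86, 77, 76, 78, 79, 76, 69, 63, 77, 71, 56, 48, 49, 49, 49, 46, 56, 69, 66, 68, 89, 113, 110, 132, 163, 164, 162, 162, 163]
218 [151, 124, 109, 78, 78, 79, 76, 78, 78, 70, 62, 80, 79, 51, 50, 48, 47, 46, 49, 55, 70, 66, 68, 112, 157, 157, 159, 162, 164, 162]
400 [48, 49, 50, 48, 50, 49, 49, 48, 47, 52, 115, 161, 163, 163]
404 [55, 56, 53, 47, 49, 47, 47, 49, 48, 68, 155, 157, 156, 162]
407 [66, 69, 68, 67, 66, 67, 67, 68, 72, 133, 156, 159, 158, 159]
166 [164, 164, 164, 163, 163, 152, 114, 67, 68, 70, 75, 106, 145, 163, 162, 165, 163]
168 [164, 163, 165, 163, 141, 73, 64, 68, 68, 61, 53, 60, 82, 130, 163, 163, 162]
169 [163, 164, 163, 154, 111, 55, 64, 91, 139, 141, 83, 58, 82, 129, 162, 163, 162]
170 [164, 163, 146, 91, 60, 55, 64, 64, 83, 100, 83, 59, 70, 119, 163, 163, 163]
172 [127, 109, 63, 59, 63, 56, 57, 64, 66, 64, 59, 57, 80, 132, 163, 165, 163]
174 [126, 108, 54, 56, 62, 78, 79, 60, 52, 57, 64, 67, 68, 116, 164, 164, 163]
176 [125, 125, 108, 51, 53, 59, 55, 50, 50, 51, 56, 64, 67, 82, 127, 160, 163]
```

```bash
cat >> h.py <<'E'
def edge(g,p,q,n=30,w=4,trim=.1):
    """subpixel line fit near p-q: returns points of max gradient"""
    p=np.array(p,float);q=np.array(q,float);d=(q-p)/np.linalg.norm(q-p);nn=np.array([-d[1],d[0]])
    P=[]
    for a in np.linspace(trim,1-trim,n):
        c=p+(q-p)*a; s=np.arange(-w,w+.01,.25); pts=c+s[:,None]*nn
        v=cv2.remap(g.astype('float32'),pts[:,0].astype('float32')[None],pts[:,1].astype('float32')[None],cv2.INTER_LINEAR)[0]
        dv=np.abs(np.gradient(cv2.GaussianBlur(v[None],(0,0),2)[0])); i=dv.argmax(); lo=max(i-4,0);ww=dv[lo:i+5]
        P.append(c+nn*(ww*s[lo:i+5]).sum()/ww.sum())
    P=np.array(P,'float32'); l=cv2.fitLine(P,cv2.DIST_HUBER,0,.01,.01).ravel()
    res=np.abs((P-l[2:])@np.array([-l[1],l[0]])); return l,np.median(res)
def inter(a,b):
    M=np.array([[a[0],-b[0]],[a[1],-b[1]]]);s=np.linalg.solve(M,b[2:]-a[2:]);return a[2:]+s[0]*a[:2]
E
python3 - <<'E'
from h import *
c=load('top0.png');g=c['image'].mean(2)
# door top strip
for n,pts in dict(front=[(397.15,178),(400.1,190),(402.8,200),(405.1,210),(407,218)]).items():
    W=np.array([onz(c,*p,.138) for p in pts]);l=cv2.fitLine(W[:,:2].astype('float32'),cv2.DIST_L2,0,.01,.01).ravel();print(n,W[:,:2],np.degrees(np.arctan2(-l[1],-l[0])),np.degrees(np.arctan2(l[1],l[0])))
print('near end',onz(c,407.9,222.8,.138),'knuckle up hole',onz(c,393.6,169.1,.105))
k=lambda x,y:(215+x/5.5-.4,85+y/5.5-.4)
A,B,C,D=k(165,50),k(45,405),k(447,140),k(358,455)
eL,r1=edge(g,A,B);eF,r2=edge(g,A,C);eR,r3=edge(g,C,D,trim=.12);eN,r4=edge(g,(240,163),(270,172.5),w=3)
print(r1,r2,r3,r4)
a=onz(c,*inter(eL,eF),.178);b=onz(c,*inter(eL,eN),.178);cc=onz(c,*inter(eF,eR),.177)
print('pix',inter(eL,eF),inter(eL,eN),inter(eF,eR),inter(eN,eR)); d=onz(c,*inter(eN,eR),.177)
print(a,b,cc,d)
print('AB',np.linalg.norm(a-b),'AC',np.linalg.norm(a-cc),'angs',*[np.degrees(np.arctan2(v[1],v[0])) for v in (b-a,a-cc,d-cc,b-d)])
E
```

```text
front [[ 0.53772022 -0.19099018]
 [ 0.50265767 -0.19875395]
 [ 0.47356332 -0.20589036]
 [ 0.44459672 -0.21184904]
 [ 0.42150611 -0.21677072]] -167.43819 12.5618105
near end [ 0.40769266 -0.21902875  0.138     ] knuckle up hole [ 0.56865944 -0.1855662   0.105     ]
0.041890673 0.07523295 0.09897435 0.12776248
pix [244.22948  93.28504] [222.1959  158.12442] [298.70578 110.05234] [276.90918 175.5425 ]
[0.78305519 0.24895369 0.178     ] [0.59451744 0.31049258 0.178     ] [0.73194004 0.09180096 0.177     ] [0.54307477 0.15417055 0.177     ]
AB 0.19832679061963435 AC 0.16525961179571763 angs 161.92326965303064 71.98248164697294 161.72505830902068 71.78458512988111
```

Run:
```python
from h import *
c=load('top0.png');s=load('side0.png');g=c['image'].mean(2);gs=s['image'].mean(2)
for v in range(166,180): print(v,[int(x) for x in g[v,270:288]])
print()
for v in range(150,194): print(v,[int(x) for x in gs[v,298:318]])
yaw=np.radians(71.95);ex=np.array([np.cos(yaw),np.sin(yaw)]);ey=np.array([-ex[1],ex[0]])
O=np.array([.6671,.2131])
def W(x,y,z): return [*(O+ex*x+ey*y),z]
for p,z in (((278.5,170.5),.138),((281.6,174.4),.063)):
  for dz in (-.0025,0,.0025):
    X=onz(c,*p,z+dz)[:2]-O; print(p,dz,X@ex*1e3,X@ey*1e3)
for y in (.079,.086,.093):print('side proj',proj(s,W(-.09,y,.045)),proj(s,W(-.09,y,.063)),proj(s,W(-.09,y,.118)),proj(s,W(-.09,y,.138)))
import cv2
def crop(im,x0,y0,w,h,k,f,gm=0.5):
    x=(im[y0:y0+h,x0:x0+w]/255.)**gm*255
    cv2.imwrite('pics/'+f,cv2.resize(x.astype('uint8'),None,fx=k,fy=k,interpolation=cv2.INTER_NEAREST))
crop(s['image'][:,:,::-1],292,145,40,60,10,'g.png')
```

```text
166 [52, 48, 56, 62, 56, 56, 54, 56, 54, 47, 101, 154, 155, 154, 155, 154, 156, 156]
167 [54, 56, 69, 67, 55, 53, 56, 55, 54, 54, 107, 156, 156, 156, 155, 155, 155, 155]
168 [54, 61, 62, 65, 60, 72, 69, 65, 55, 84, 134, 155, 156, 156, 154, 155, 155, 155]
169 [58, 69, 68, 63, 63, 75, 73, 74, 75, 89, 118, 143, 154, 154, 156, 155, 155, 155]
170 [50, 63, 68, 60, 68, 75, 76, 87, 120, 135, 108, 99, 134, 156, 157, 155, 156, 155]
171 [47, 57, 67, 60, 75, 75, 74, 89, 123, 131, 86, 72, 112, 157, 157, 157, 156, 156]
172 [46, 48, 51, 59, 73, 74, 69, 60, 74, 78, 66, 71, 99, 144, 157, 157, 156, 156]
173 [47, 47, 46, 49, 52, 59, 67, 66, 59, 68, 74, 71, 72, 97, 132, 157, 157, 156]
174 [44, 47, 44, 50, 48, 49, 54, 58, 69, 76, 80, 112, 116, 86, 87, 124, 157, 156]
175 [47, 49, 46, 46, 48, 50, 53, 57, 63, 69, 67, 87, 92, 72, 88, 125, 155, 155]
176 [45, 48, 47, 47, 48, 50, 52, 60, 69, 77, 76, 62, 69, 73, 96, 135, 155, 156]
177 [48, 48, 47, 47, 48, 47, 63, 91, 96, 89, 91, 79, 65, 81, 125, 154, 156, 157]
178 [47, 47, 47, 47, 47, 45, 63, 90, 102, 104, 104, 103, 101, 124, 155, 157, 157, 155]
179 [74, 55, 51,
[... 3854 characters left out ...]
70.5) -0.0025 -88.06105682032059 80.31161844705387
(278.5, 170.5) 0 -88.43571145419203 80.56924384312006
(278.5, 170.5) 0.0025 -88.81036608806356 80.82686923918637
(281.6, 174.4) -0.0025 -89.72451822762557 81.22955696029994
(281.6, 174.4) 0 -90.07720653636544 81.47246215533202
(281.6, 174.4) 0.0025 -90.42989484510537 81.71536735036419
side proj [305.96982201 184.12545693] [305.9927193 178.8349732] [306.06533196 162.05761324] [306.09277435 155.71697211]
side proj [303.52221309 184.54002035] [303.52289675 179.24587698] [303.52506489 162.45602707] [303.52588433 156.11031548]
side proj [301.067784   184.95573894] [301.04612948 179.65793615] [300.97745069 162.85559321] [300.95149216 156.50480846]
```

View pics/g.png

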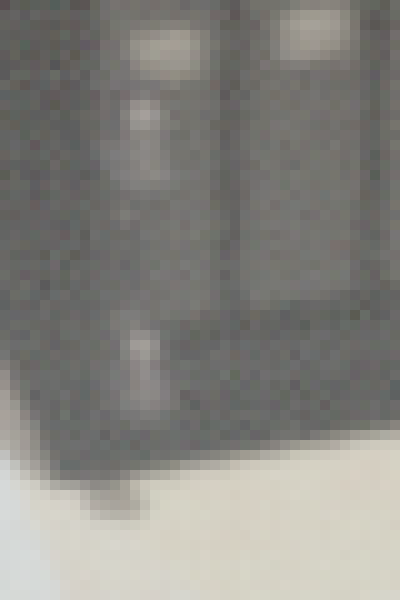

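{"api": "jog_arm", "payload": {
  "steps": [
    [0, 0.028, -0.005, 0.025, 0],
    [0, 0.028, -0.005, 0.025, 0],
    [0, 0.028, -0.005, 0.025, 0],
    [0, 0.028, -0.005, 0.025, 0],
    [0, 0.028, -0.005, 0.025, 0],
    [0, 0.028, -0.005, 0.025, 0],
    [0, 0.028, -0.005, 0.025, 0],
    [0, 0.028, -0.005, 0.025, 0],
    [0, 0.028, -0.005, 0.025, 0],
    [0, 0.028, -0.005, 0.025, 0],
    [0, 0.028, -0.005, 0.025, 0],
    [0, 0.028, -0.005, 0.025, 0]
  ],
  "squeeze": 35
}}

```text
time_s: 1.1
tcp_pos: [0.3747, 0.2524, 0.3058]
eef_rot: [-90.0, 0.0, -104.3]
contact_force: [1.6, 1.3, 0.5]
gripper_width: 0.088
```

{"api": "jog_arm", "payload": {
  "steps": [
    [0, 0.0345, 0, 0.018, 0],
    [0, 0.0345, 0, 0.018, 0],
    [0, 0.0345, 0, 0.018, 0],
    [0, 0.0345, 0, 0.018, 0],
    [0, 0.0345, 0, 0.018, 0],
    [0, 0.0345, 0, 0.018, 0],
    [0, 0.0345, 0, 0.018, 0],
    [0, 0.0345, 0, 0.018, 0],
    [0, 0.0345, 0, 0.018, 0],
    [0, 0.0345, 0, 0.018, 0],
    [0, 0.0345, 0, 0.018, 0],
    [0, 0.0345, 0, 0.018, 0]
  ]
}}

```text
time_s: 2.1
tcp_pos: [0.4812, -0.2023, 0.3054]
eef_rot: [-90.0, 0.0, -104.3]
contact_force: [0.6, 0.5, 0.3]
gripper_width: 0.0875
```

{"api": "jog_arm", "payload": {
  "steps": [
    [0, 0, 0, 0, 7],
    [0, 0, 0, 0, 7],
    [0, 0, 0, 0, 7],
    [0, 0, 0, 0, 7],
    [0, 0, 0, 0, 7],
    [0, 0, 0, 0, 7],
    [0, 0, 0, 0, 7],
    [0, 0, 0, 0, 7],
    [0, 0, 0, 0, 7],
    [0, 0, 0, 0, 7],
    [0, 0, 0, 0, 7],
    [0, 0, 0, 0, 7]
  ]
}}

```text
time_s: 3.1
tcp_pos: [0.4812, -0.2002, 0.3052]
eef_rot: [-90.0, -0.0, 171.3]
contact_force: [-0.1, -0.1, -0.7]
gripper_width: 0.0876
```

{"api": "jog_arm", "payload": {
  "steps": [
    [0, 0, 0, 0, 7],
    [0, 0, 0, 0, 7],
    [0, 0, 0, 0, 7],
    [0, 0, 0, 0, 7],
    [0, 0, 0, 0, 7],
    [0, 0, 0, 0, 7],
    [0, 0, 0, 0, 7],
    [0, 0, 0, 0, 7],
    [0, 0, 0, 0, 7],
    [0, 0, 0, 0, 6],
    [0, 0, 0, 0, 0]
  ]
}}

```text
time_s: 4.02
tcp_pos: [0.4812, -0.2002, 0.3052]
eef_rot: [-90.0, -0.0, 102.4]
contact_force: [0.4, 0.1, -0.2]
gripper_width: 0.0873
```

{"api": "jog_arm", "payload": {
  "steps": [
    [0, -0.0036, 0.02, 0, 0],
    [0, 0, 0.025, 0, 0],
    [0, 0, 0.025, 0, 0],
    [0, 0, 0.025, 0, 0],
    [0, 0, 0.025, 0, 0],
    [0, 0, 0.025, 0, 0],
    [0, 0, 0.02, 0, 0],
    [0, 0, 0.015, 0, 0],
    [0, 0, 0.005, 0, 0]
  ]
}}

```text
time_s: 4.77
tcp_pos: [0.4806, -0.2035, 0.118]
eef_rot: [-89.8, -0.1, 102.9]
contact_force: [-1.4, 0.5, -0.8]
gripper_width: 0.0875
```

Run:
```python
from h import *
s=cap('side','side1.png'); t=cap('top','top1.png')
a=s['image'][200:380,300:480,::-1];b=t['image'][120:260,340:480,::-1]
f=lambda x:cv2.resize(((x/255.)**.6*255).astype('uint8'),(396,396),interpolation=cv2.INTER_CUBIC)
cv2.imwrite('pics/i.png',np.hstack([f(a),f(b)]))
st=r.get_state();print(st['tcp_pos'],st['contact_force'])
```

```text
[ 0.48165122 -0.20375892  0.11971137] [-0.16817898  0.37208344 -0.36876726]
```

View pics/i.png

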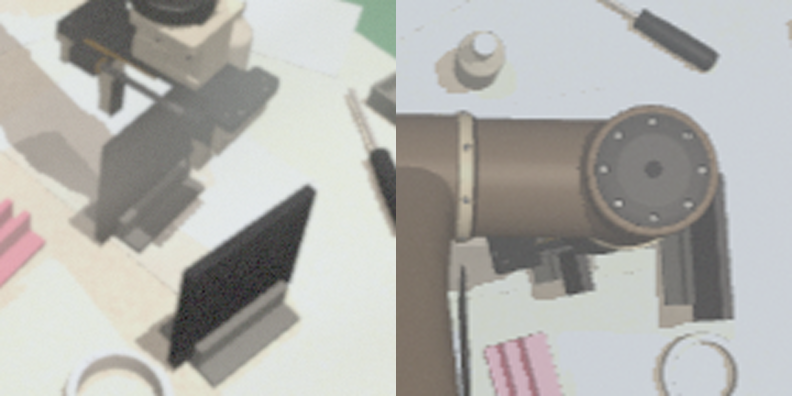

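{"api": "jog_arm", "payload": {
  "steps": [
    [0.9, 0, 0, 0, 0],
    [0.9, 0, 0, 0, 0],
    [0.9, 0, 0, 0, 0],
    [0.9, 0, 0, 0, 0],
    [0.9, 0, 0, 0, 0],
    [0.9, 0, 0, 0, 0],
    [0.9, 0, 0, 0, 0],
    [0.9, 0, 0, 0, 0]
  ],
  "squeeze": 40
}}

```text
time_s: 5.53
tcp_pos: [0.4822, -0.2038, 0.1207]
eef_rot: [-90.0, 0.0, 102.7]
contact_force: [-0.1, -0.4, 0.2]
gripper_width: 0.0395
```

{"api": "jog_arm", "payload": {
  "steps": [
    [1, 0, 0, 0, 0],
    [1, 0, 0, 0, 0],
    [1, 0, 0, 0, 0],
    [1, 0, 0, 0, 0],
    [1, 0, 0, 0, 0],
    [1, 0, 0, 0, 0],
    [1, 0, 0, 0, 0]
  ]
}}

```text
time_s: 6.12
tcp_pos: [0.4822, -0.2037, 0.1205]
eef_rot: [-90.0, -0.0, 102.7]
contact_force: [-0.8, 0.1, 0.0]
gripper_width: 0.0114
```

{"api": "jog_arm", "payload": {
  "steps": [
    [1, 0, -0.004, 0, 0],
    [1, 0, -0.008, 0, 0],
    [1, 0, -0.012, 0, 0],
    [1, 0, -0.015, 0, 0],
    [1, 0, -0.015, 0, 0],
    [1, 0, -0.015, 0, 0],
    [1, 0, -0.015, 0, 0],
    [1, 0, -0.015, 0, 0],
    [1, 0, -0.015, 0, 0],
    [1, 0, -0.015, 0, 0],
    [1, 0, -0.008, 0, 0],
    [1, 0, -0.003, 0, 0]
  ]
}}

```text
time_s: 7.12
tcp_pos: [0.4827, -0.2039, 0.2624]
eef_rot: [-90.1, 0.0, 102.7]
contact_force: [0.5, 0.9, -2.8]
gripper_width: 0.0119
```

{"api": "jog_arm", "payload": {
  "steps": [
    [1, 0.01, 0, -0.004, 0],
    [1, 0.018, 0, -0.007, 0],
    [1, 0.018, 0, -0.007, 0],
    [1, 0.018, 0, -0.007, 0],
    [1, 0.018, 0, -0.007, 0],
    [1, 0.018, 0, -0.007, 0],
    [1, 0.018, 0, -0.007, 0],
    [1, 0.018, 0, -0.007, 0],
    [1, 0.018, 0, -0.007, 0],
    [1, 0.018, 0, -0.007, 0],
    [1, 0.018, 0, -0.007, 0],
    [1, 0.014, 0, -0.007, 0]
  ]
}}

```text
time_s: 8.12
tcp_pos: [0.5157, 0.0147, 0.2595]
eef_rot: [-89.9, -0.0, 102.7]
contact_force: [-0.1, 0.5, -2.2]
gripper_width: 0.0118
```

{"api": "jog_arm", "payload": {
  "steps": [
    [1, 0, 0, 0, -3],
    [1, 0, 0, 0, -6],
    [1, 0, 0, 0, -6],
    [1, 0, 0, 0, -6],
    [1, 0, 0, 0, -6],
    [1, 0, 0, 0, -6],
    [1, 0, 0, 0, -6],
    [1, 0, 0, 0, -6],
    [1, 0, 0, 0, -6],
    [1, 0, 0, 0, -5],
    [1, 0, 0, 0, -3.25],
    [1, 0, 0, 0, 0]
  ]
}}

```text
time_s: 9.12
tcp_pos: [0.5158, 0.0134, 0.2595]
eef_rot: [-90.0, -0.1, 162.1]
contact_force: [-0.1, -0.3, -2.5]
gripper_width: 0.0117
```

Run:
```python
from h import *
s=cap('side','side2.png'); t=cap('top','top2.png')
a=s['image'][60:240,230:410,::-1];b=t['image'][80:240,230:390,::-1]
f=lambda x:cv2.resize(((x/255.)**.6*255).astype('uint8'),(396,396),interpolation=cv2.INTER_CUBIC)
cv2.imwrite('pics/j.png',np.hstack([f(a),f(b)]))
st=r.get_state();print(st['tcp_pos'],st['eef_rot'],st['joints'],st['contact_force'],st['moment'])
```

```text
[0.51598518 0.01330605 0.25979264] [-8.99639209e+01 -6.77600983e-02  1.61816333e+02] [ 2.32777070e+01  4.97642457e+00 -1.77682265e+01 -1.93198653e-02
 -6.73300181e+01 -4.14538950e+01] [ 0.39434143  0.22806317 -2.25805375] [ 0.07488361 -0.08452586  0.00981574]
```

View pics/j.png

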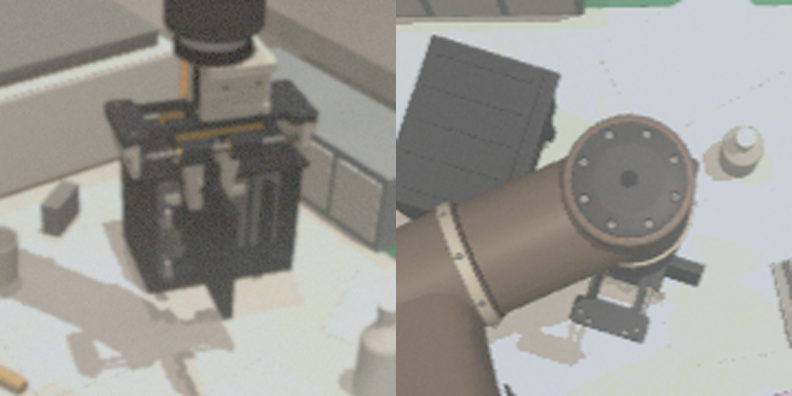

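Run:
```python
from h import *
c=load('top0.png');s=load('side0.png')
for a,b in (((278.5,170.5),(305.8,156.0)),((281.6,174.4),(305.75,179.2))): print(tri(c,a,s,b))
s2=load('side2.png')
x=(s2['image'][150:215,310:350,::-1]/255.)**.5*255
cv2.imwrite('pics/k.png',cv2.resize(x.astype('uint8'),None,fx=9,fy=9,interpolation=cv2.INTER_NEAREST))
st=r.get_state()
P=st['tcp_pos'];e=np.array([np.cos(np.radians(71.8)),np.sin(np.radians(71.8)),0])
for a in(-.075,.075):
  for z in (.1473,.2773): print(a,z,proj(s2,[*(P-[0,0,P[2]]+a*e)[:2],z]))
```

```text
(array([0.56382339, 0.15390762, 0.1361363 ]), np.float64(0.001073648158595616))
(array([0.5625549 , 0.15236517, 0.06210738]), np.float64(0.0016483317524876144))
-0.075 0.1473 [332.31189554 204.70944248]
-0.075 0.2773 [334.80981747 156.04695042]
0.075 0.1473 [313.12354418 167.97456019]
0.075 0.2773 [313.87144624 121.6733131 ]
```

View pics/k.png

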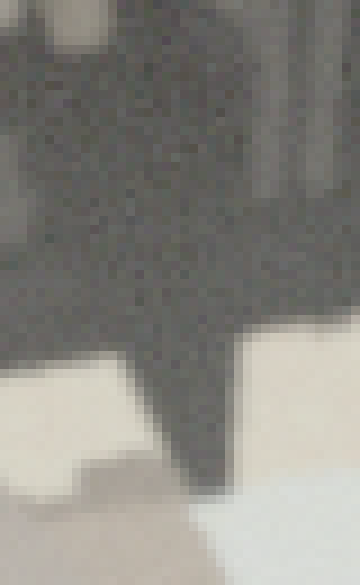

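{"api": "jog_arm", "payload": {
  "steps": [
    [1, 0, 0.005, 0, 0],
    [1, 0, 0.01, 0, 0],
    [1, 0, 0.014, 0, 0],
    [1, 0, 0.014, 0, 0],
    [1, 0, 0.014, 0, 0],
    [1, 0, 0.014, 0, 0],
    [1, 0, 0.014, 0, 0],
    [1, 0, 0.011, 0, 0],
    [1, 0, 0.007, 0, 0],
    [1, 0, 0.003, 0, 0],
    [1, 0, 0, 0, 0]
  ],
  "squeeze": 60
}}

```text
time_s: 10.13
tcp_pos: [0.516, 0.0129, 0.1536]
eef_rot: [-89.9, -0.1, 161.9]
contact_force: [-1.1, -0.1, -2.6]
gripper_width: 0.0119
```

{"api": "jog_arm", "payload": {
  "steps": [
    [1, 0, 0, -0.005, 0],
    [1, 0, 0, -0.007, 0],
    [1, 0, 0, -0.007, 0],
    [1, 0, 0, -0.007, 0],
    [1, 0, 0, -0.005, 0],
    [1, 0, 0, -0.003, 0],
    [1, 0, 0, 0, 0],
    [1, 0, 0, 0, 0]
  ]
}}

```text
time_s: 10.8
tcp_pos: [0.527, 0.0456, 0.1545]
eef_rot: [-90.0, -0.0, 162.0]
contact_force: [0.6, -0.9, -2.0]
gripper_width: 0.0117
```

Run:
```python
from h import *
s=cap('side','side3.png'); t=cap('top','top3.png')
a=s['image'][90:230,250:390,::-1];b=t['image'][80:240,230:390,::-1]
f=lambda x:cv2.resize(((x/255.)**.6*255).astype('uint8'),(396,396),interpolation=cv2.INTER_CUBIC)
cv2.imwrite('pics/l.png',np.hstack([f(a),f(b)]))
st=r.get_state();print(st['tcp_pos'],st['eef_rot'],st['contact_force'],st['moment'])
```

```text
[0.52684204 0.04524194 0.15450172] [-8.99917242e+01 -1.09291479e-02  1.61934929e+02] [ 0.91907013  0.3190357  -2.66347493] [ 0.03321394 -0.06966488 -0.0011902 ]
```

View pics/l.png

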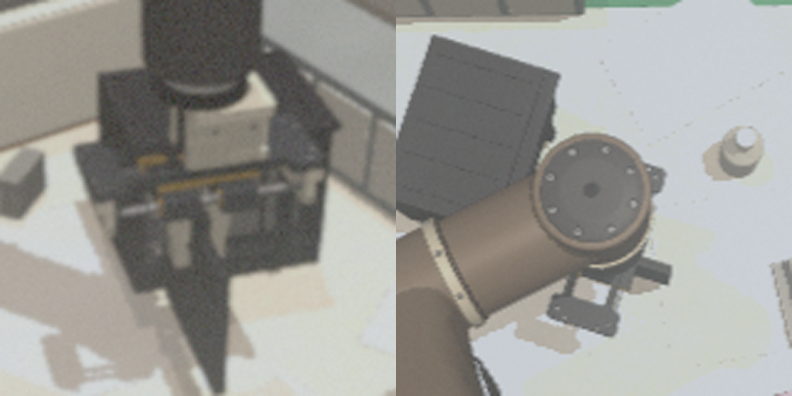

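{"api": "jog_arm", "payload": {
  "steps": [
    [1, 0, 0, -0.002, 0],
    [1, 0, 0, -0.002, 0],
    [1, 0, 0, -0.001, 0],
    [1, 0, 0, 0, 0],
    [1, 0, 0, 0, 0]
  ]
}}

```text
time_s: 11.32
tcp_pos: [0.5285, 0.0501, 0.1545]
eef_rot: [-90.0, -0.0, 161.9]
contact_force: [0.1, -0.2, -2.3]
gripper_width: 0.0118
```

{"api": "jog_arm", "payload": {
  "steps": [
    [1, 0, 0, -0.001, 0],
    [1, 0, 0, -0.001, 0],
    [1, 0, 0, 0, 0]
  ]
}}

```text
time_s: 11.57
tcp_pos: [0.5292, 0.0521, 0.1546]
eef_rot: [-90.0, 0.0, 161.9]
contact_force: [-0.2, 0.2, -1.7]
gripper_width: 0.0117
```

{"api": "jog_arm", "payload": {
  "steps": [
    [1, 0, 0, -0.001, 0],
    [1, 0, 0, -0.0005, 0],
    [1, 0, 0, 0, 0]
  ]
}}

```text
time_s: 11.82
tcp_pos: [0.5297, 0.0536, 0.1546]
eef_rot: [-90.0, 0.0, 161.9]
contact_force: [0.1, -0.2, -2.6]
gripper_width: 0.0114
```

{"api": "jog_arm", "payload": {
  "steps": [
    [1, 0, 0, -0.001, 0],
    [1, 0, 0, 0, 0]
  ]
}}

```text
time_s: 11.98
tcp_pos: [0.53, 0.0545, 0.1546]
eef_rot: [-90.0, 0.0, 161.9]
contact_force: [1.0, 0.1, -1.9]
gripper_width: 0.0117
```

{"api": "jog_arm", "payload": {
  "steps": [
    [1, 0, 0, -0.001, 0],
    [1, 0, 0, 0, 0]
  ]
}}

```text
time_s: 12.15
tcp_pos: [0.5303, 0.0555, 0.1546]
eef_rot: [-90.0, 0.0, 161.9]
contact_force: [0.5, -0.1, -1.9]
gripper_width: 0.0114
```

{"api": "jog_arm", "payload": {
  "steps": [
    [1, 0, 0, -0.001, 0],
    [1, 0, 0, 0, 0]
  ]
}}

```text
time_s: 12.32
tcp_pos: [0.5306, 0.0564, 0.1546]
eef_rot: [-90.0, 0.0, 161.9]
contact_force: [-0.6, -0.6, -2.0]
gripper_width: 0.0118
```

{"api": "jog_arm", "payload": {
  "steps": [
    [1, 0, 0, -0.001, 0],
    [1, 0, 0, 0, 0]
  ]
}}

```text
time_s: 12.48
tcp_pos: [0.5306, 0.0568, 0.1545]
eef_rot: [-89.9, -0.0, 161.9]
contact_force: [-0.4, -3.7, -0.8]
gripper_width: 0.0119
```

```bash
python3 -c "
from h import *
s=r.get_state();print(s['tcp_pos'],s['contact_force'],s['moment'])"
```

```text
[0.53057581 0.05676205 0.15452604] [-0.44041683 -3.72685909 -0.77742902] [-1.06546063  0.06561519 -0.03981579]
```

{"api": "jog_arm", "payload": {
  "steps": [
    [1, 0, 0, 0.003, 0],
    [1, 0, -0.004, 0.001, 0],
    [1, 0, -0.006, 0, 0],
    [1, 0, -0.005, 0, 0],
    [1, 0, -0.001, 0, 0],
    [1, 0, 0, 0, 0],
    [1, 0, 0, 0, 0]
  ]
}}

```text
time_s: 13.07
tcp_pos: [0.5297, 0.0536, 0.1708]
eef_rot: [-90.0, 0.0, 161.9]
contact_force: [-0.8, -0.8, -2.6]
gripper_width: 0.0116
```

```bash
python3 -c "
from h import *
s=r.get_state();print(s['tcp_pos'],s['contact_force'],s['moment'])
h=np.radians(161.92);X=np.array([np.cos(h),np.sin(h)]);Z=np.array([-X[1],X[0]]);d=np.array([.5345,.0726])-s['tcp_pos'][:2];print(d@X,d@Z)"
```

```text
[0.52969355 0.05359831 0.17076489] [-0.84062945 -0.81033188 -2.56211833] [ 0.0657307  -0.04680329  0.03915867]
0.0013279463899552276 -0.019555115814647233
```

{"api": "jog_arm", "payload": {
  "steps": [
    [1, 0.0013, 0, -0.002, 0],
    [1, 0, 0, -0.004, 0],
    [1, 0, 0, -0.005, 0],
    [1, 0, 0, -0.005, 0],
    [1, 0, 0, -0.0026, 0],
    [1, 0, 0, -0.001, 0],
    [1, 0, 0, 0, 0],
    [1, 0, 0, 0, 0]
  ]
}}

```text
time_s: 13.73
tcp_pos: [0.5344, 0.0726, 0.1705]
eef_rot: [-90.0, -0.0, 162.0]
contact_force: [0.8, -0.1, -2.7]
gripper_width: 0.0112
```

{"api": "jog_arm", "payload": {
  "steps": [
    [1, 0, 0.001, 0, 0],
    [1, 0, 0.002, 0, 0],
    [1, 0, 0.001, 0, 0],
    [1, 0, 0, 0, 0]
  ]
}}

```text
time_s: 14.07
tcp_pos: [0.5342, 0.0723, 0.1662]
eef_rot: [-90.0, -0.0, 161.9]
contact_force: [-0.3, -0.3, -2.3]
gripper_width: 0.0122
```

{"api": "jog_arm", "payload": {
  "steps": [
    [1, 0, 0.001, 0, 0],
    [1, 0, 0, 0, 0]
  ]
}}

```text
time_s: 14.23
tcp_pos: [0.5344, 0.0724, 0.1654]
eef_rot: [-90.0, -0.0, 161.9]
contact_force: [-0.3, -0.1, -3.0]
gripper_width: 0.0117
```

{"api": "jog_arm", "payload": {
  "steps": [
    [1, 0, 0.001, 0, 0],
    [1, 0, 0, 0, 0]
  ]
}}

```text
time_s: 14.4
tcp_pos: [0.5344, 0.0725, 0.1644]
eef_rot: [-90.0, -0.0, 161.9]
contact_force: [-0.4, 0.4, -2.9]
gripper_width: 0.0119
```

{"api": "jog_arm", "payload": {
  "steps": [
    [1, 0, 0.001, 0, 0],
    [1, 0, 0, 0, 0]
  ]
}}

```text
time_s: 14.57
tcp_pos: [0.5344, 0.0724, 0.1634]
eef_rot: [-90.0, -0.0, 161.9]
contact_force: [-1.0, -0.5, -2.0]
gripper_width: 0.0115
```

{"api": "jog_arm", "payload": {
  "steps": [
    [1, 0, 0.001, 0, 0],
    [1, 0, 0, 0, 0]
  ]
}}

```text
time_s: 14.73
tcp_pos: [0.5344, 0.0725, 0.1624]
eef_rot: [-90.0, -0.0, 161.9]
contact_force: [-0.9, -0.7, -2.2]
gripper_width: 0.0119
```

{"api": "jog_arm", "payload": {
  "steps": [
    [1, 0, 0.001, 0, 0],
    [1, 0, 0, 0, 0]
  ]
}}

```text
time_s: 14.9
tcp_pos: [0.5344, 0.0725, 0.1614]
eef_rot: [-90.0, -0.0, 161.9]
contact_force: [-0.2, 0.3, -3.0]
gripper_width: 0.0119
```

{"api": "jog_arm", "payload": {
  "steps": [
    [1, 0, 0.001, 0, 0],
    [1, 0, 0, 0, 0]
  ]
}}

```text
time_s: 15.07
tcp_pos: [0.5344, 0.0725, 0.1604]
eef_rot: [-90.0, -0.0, 161.9]
contact_force: [0.7, -0.1, -2.7]
gripper_width: 0.0114
```

{"api": "jog_arm", "payload": {
  "steps": [
    [1, 0, 0.001, 0, 0],
    [1, 0, 0, 0, 0]
  ]
}}

```text
time_s: 15.23
tcp_pos: [0.5344, 0.0725, 0.1594]
eef_rot: [-90.0, -0.0, 161.9]
contact_force: [-0.6, -0.6, -1.8]
gripper_width: 0.0114
```

{"api": "jog_arm", "payload": {
  "steps": [
    [1, 0, 0.001, 0, 0],
    [1, 0, 0.001, 0, 0],
    [1, 0, 0, 0, 0]
  ]
}}

```text
time_s: 15.48
tcp_pos: [0.5343, 0.0724, 0.1573]
eef_rot: [-90.0, -0.0, 161.9]
contact_force: [-0.1, 0.7, -2.5]
gripper_width: 0.0115
```

{"api": "jog_arm", "payload": {
  "steps": [
    [1, 0, 0.001, 0, 0],
    [1, 0, 0.001, 0, 0],
    [1, 0, 0, 0, 0]
  ]
}}

```text
time_s: 15.73
tcp_pos: [0.5343, 0.0724, 0.1553]
eef_rot: [-90.0, -0.0, 161.9]
contact_force: [-0.0, -0.7, -3.3]
gripper_width: 0.0119
```

{"api": "jog_arm", "payload": {
  "steps": [
    [1, 0, 0.001, 0, 0],
    [1, 0, 0.001, 0, 0],
    [1, 0, 0, 0, 0]
  ]
}}

```text
time_s: 15.98
tcp_pos: [0.5344, 0.0724, 0.1533]
eef_rot: [-90.0, -0.0, 161.9]
contact_force: [-0.6, 0.1, -3.0]
gripper_width: 0.0119
```

{"api": "jog_arm", "payload": {
  "steps": [
    [1, 0, 0.001, 0, 0],
    [1, 0, 0.001, 0, 0],
    [1, 0, 0.001, 0, 0],
    [1, 0, 0, 0, 0]
  ]
}}

```text
time_s: 16.32
tcp_pos: [0.5344, 0.0724, 0.1503]
eef_rot: [-90.0, -0.0, 161.9]
contact_force: [-0.7, 0.2, -2.8]
gripper_width: 0.0118
```

{"api": "jog_arm", "payload": {
  "steps": [
    [1, 0, 0.001, 0, 0],
    [1, 0, 0.001, 0, 0],
    [1, 0, 0, 0, 0]
  ]
}}

```text
time_s: 16.57
tcp_pos: [0.5344, 0.0724, 0.1483]
eef_rot: [-90.0, -0.0, 161.9]
contact_force: [0.6, 0.2, -2.1]
gripper_width: 0.0118
```

{"api": "jog_arm", "payload": {
  "steps": [
    [1, 0, 0.001, 0, 0],
    [1, 0, 0, 0, 0]
  ]
}}

```text
time_s: 16.73
tcp_pos: [0.5344, 0.0725, 0.1474]
eef_rot: [-90.0, -0.0, 161.9]
contact_force: [0.2, 0.2, -2.3]
gripper_width: 0.0118
```

{"api": "jog_arm", "payload": {
  "steps": [
    [1, 0, 0.001, 0, 0],
    [1, 0, 0, 0, 0]
  ]
}}

```text
time_s: 16.9
tcp_pos: [0.5344, 0.0725, 0.1464]
eef_rot: [-90.0, -0.0, 161.9]
contact_force: [0.2, -0.0, -2.3]
gripper_width: 0.0119
```

{"api": "jog_arm", "payload": {
  "steps": [
    [1, 0, 0.001, 0, 0],
    [1, 0, 0, 0, 0]
  ]
}}

```text
time_s: 17.07
tcp_pos: [0.5348, 0.0725, 0.146]
eef_rot: [-90.0, 0.0, 162.0]
contact_force: [-0.2, 0.0, 1.1]
gripper_width: 0.0119
```

{"api": "jog_arm", "payload": {
  "steps": [
    [1, 0, 0.0007, 0, 0],
    [1, 0, 0, 0, 0]
  ]
}}

```text
time_s: 17.23
tcp_pos: [0.535, 0.0725, 0.1458]
eef_rot: [-90.0, 0.1, 162.0]
contact_force: [-2.8, -2.2, 4.9]
gripper_width: 0.0116
```

{"api": "jog_arm", "payload": {
  "steps": [
    [1, 0, -0.0007, 0, 0],
    [1, 0, 0, 0.0015, 0],
    [1, 0, 0, 0.001, 0],
    [1, 0, 0, 0, 0]
  ]
}}

```text
time_s: 17.57
tcp_pos: [0.5343, 0.0705, 0.1458]
eef_rot: [-90.1, 0.1, 161.9]
contact_force: [-0.2, 1.2, 0.7]
gripper_width: 0.0119
```

Run:
```python
from h import *
s=cap('side','side4.png')
f=lambda x:cv2.resize(((x/255.)**.5*255).astype('uint8'),(600,600),interpolation=cv2.INTER_CUBIC)
cv2.imwrite('pics/m.png',f(s['image'][90:230,250:390,::-1]))
st=r.get_state();print(st['tcp_pos'],st['eef_rot'],st['contact_force'],st['moment'])
```

```text
[0.53429586 0.07048845 0.14583419] [-9.00645877e+01  5.84988111e-02  1.61940362e+02] [0.99132479 2.05823818 0.79627181] [ 1.18504408 -0.54275864 -0.04025629]
```

View pics/m.png

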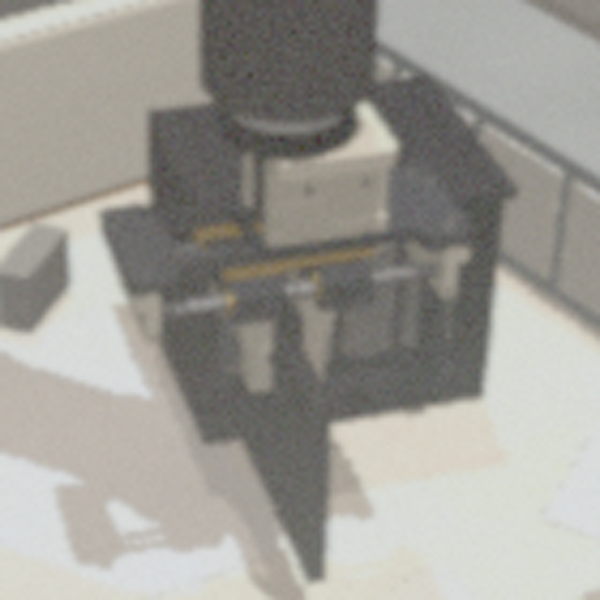

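{"api": "jog_arm", "payload": {
  "steps": [
    [1, 0, 0, -0.0015, 0],
    [1, 0, 0, 0, 0],
    [0.9, 0, 0, 0, 0],
    [0.8, 0, 0, 0, 0],
    [0.7, 0, 0, 0, 0],
    [0.5, 0, 0, 0, 0],
    [0.3, 0, 0, 0, 0],
    [0.3, 0, 0, 0, 0],
    [0.3, 0, 0, 0, 0],
    [0.3, 0, 0, 0, 0],
    [0.3, 0, 0, 0, 0]
  ],
  "squeeze": 10
}}

```text
time_s: 18.53
tcp_pos: [0.5342, 0.0715, 0.1456]
eef_rot: [-90.0, -0.0, 161.9]
contact_force: [0.1, -0.5, -0.1]
gripper_width: 0.0578
```

Run:
```python
from h import *
s=cap('side','side5.png')
f=lambda x:cv2.resize(((x/255.)**.5*255).astype('uint8'),(500,500),interpolation=cv2.INTER_CUBIC)
cv2.imwrite('pics/n.png',f(s['image'][90:230,250:390,::-1]))
st=r.get_state();print(st['tcp_pos'],st['eef_rot'],st['contact_force'],st['moment'],st['gripper_width'])
```

```text
[0.5341573  0.07155908 0.14556248] [-9.00004857e+01 -1.95054914e-03  1.61938138e+02] [-0.62410019  0.17197636 -1.08575364] [ 0.12100397 -0.05663969 -0.03137367] 0.05952074692140459
```

View pics/n.png

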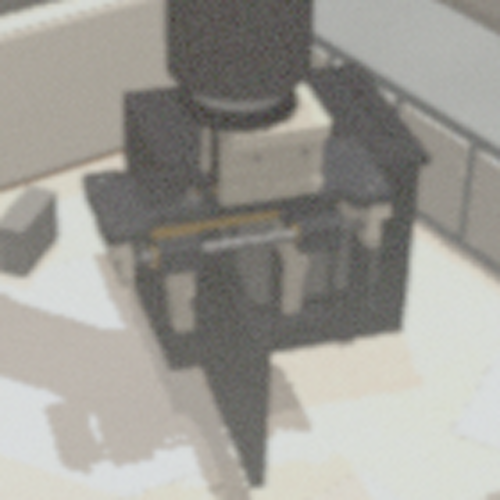

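{"api": "jog_arm", "payload": {
  "steps": [
    [0, 0, -0.005, 0, 0],
    [0, 0, -0.012, 0, 0],
    [0, 0, -0.015, 0, 0],
    [0, 0, -0.015, 0, 0],
    [0.3, 0, -0.008, 0, 0],
    [1, 0.012, 0, 0.005, 0],
    [1, 0.012, 0, 0.005, 0],
    [1, 0.012, 0, 0.005, 0],
    [1, 0.012, 0, 0.005, 0],
    [1, 0.01, 0, 0.003, 0],
    [1, 0, 0, 0, 0],
    [1, 0, 0, 0, 0]
  ]
}}

```text
time_s: 19.58
tcp_pos: [0.4719, 0.0679, 0.201]
eef_rot: [-90.0, 0.0, 162.0]
contact_force: [0.1, -0.0, -0.1]
gripper_width: 0.0399
```

{"api": "jog_arm", "payload": {
  "steps": [
    [1, 0, 0, 0, 0],
    [1, 0, 0, 0, 0],
    [1, 0, 0, 0, 0],
    [1, 0, 0, 0, 0],
    [1, 0, 0, 0, 0],
    [1, 0, 0, 0, 0],
    [1, 0, 0, 0, 0],
    [1, 0, 0, 0, 0],
    [1, 0, 0, 0, 0]
  ]
}}

```text
time_s: 20.33
tcp_pos: [0.4719, 0.0677, 0.2006]
eef_rot: [-90.0, 0.0, 161.9]
contact_force: [-0.2, 0.4, -1.0]
gripper_width: 0.0004
```

Run:
```python
from h import *
s=cap('side','side6.png');t=cap('top','top6.png')
f=lambda x:cv2.resize(((x/255.)**.5*255).astype('uint8'),(396,396),interpolation=cv2.INTER_CUBIC)
cv2.imwrite('pics/o.png',np.hstack([f(s['image'][90:230,250:390,::-1]),f(t['image'][80:240,230:390,::-1])]))
st=r.get_state();print(st['tcp_pos'],st['eef_rot'],st['joints'],st['gripper_width'])
```

```text
[0.47190404 0.06764574 0.20058031] [-9.00002274e+01  2.16609473e-03  1.61939444e+02] [ 3.18824870e+01  3.76213689e+00 -2.73411080e+01  1.76545883e-03
 -5.88951872e+01 -4.99439545e+01] 0.0007099677398797168
```

View pics/o.png

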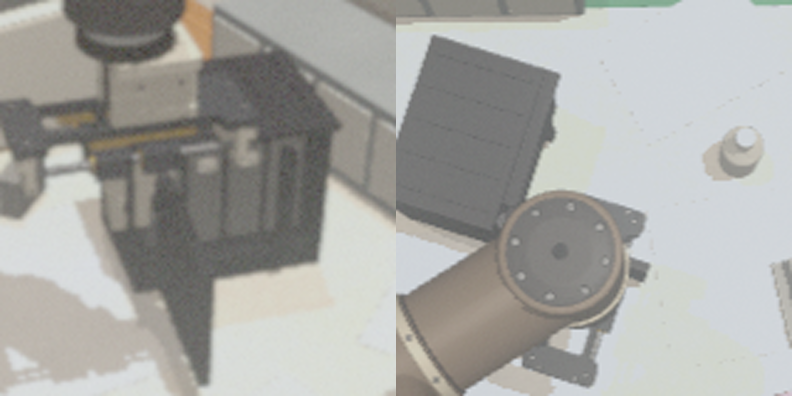

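{"api": "jog_arm", "payload": {
  "steps": [
    [1, 0, 0.008, 0, 0],
    [1, 0, 0.014, 0, 0],
    [1, 0, 0.014, 0, 0],
    [1, 0, 0.012, 0, 0],
    [1, 0, 0.007, 0, 0],
    [1, -0.006, 0, 0, 0],
    [1, -0.007, 0, 0, 0],
    [1, -0.007, 0, 0, 0],
    [1, -0.004, 0, 0, 0],
    [1, -0.002, 0, 0, 0],
    [1, 0, 0, 0, 0]
  ]
}}

```text
time_s: 21.35
tcp_pos: [0.4974, 0.0594, 0.1458]
eef_rot: [-90.0, 0.0, 161.9]
contact_force: [-0.2, -0.5, 0.7]
gripper_width: 0.0007
```

{"api": "jog_arm", "payload": {
  "steps": [
    [1, -0.002, 0, 0, 0],
    [1, -0.002, 0, 0, 0],
    [1, -0.002, 0, 0, 0],
    [1, 0, 0, 0, 0]
  ]
}}

```text
time_s: 21.68
tcp_pos: [0.5026, 0.0577, 0.1456]
eef_rot: [-90.0, 0.0, 161.9]
contact_force: [-0.3, 0.5, 0.4]
gripper_width: 0.0007
```

```bash
cat > sh.py <<'E'
from h import *
import sys
k=sys.argv[1]
s=cap('side','s%s.png'%k);t=cap('top','t%s.png'%k)
f=lambda x:cv2.resize(((x/255.)**.5*255).astype('uint8'),(396,396),interpolation=cv2.INTER_CUBIC)
cv2.imwrite('pics/v%s.png'%k,np.hstack([f(s['image'][90:230,250:390,::-1]),f(t['image'][80:240,230:390,::-1])]))
st=r.get_state();print(st['time_s'],st['tcp_pos'],st['eef_rot'],st['joints'],st['contact_force'])
E
python3 sh.py 7
```

```text
21.7833 [0.50231454 0.05772702 0.14557029] [-9.00010691e+01  2.29561284e-05  1.61934864e+02] [ 2.88477838e+01  9.91517432e+00 -2.83015830e+01 -9.08218614e-04
 -5.17824462e+01 -4.69123584e+01] [-0.40630638 -0.31742226  0.01280171]
```

View pics/v7.png

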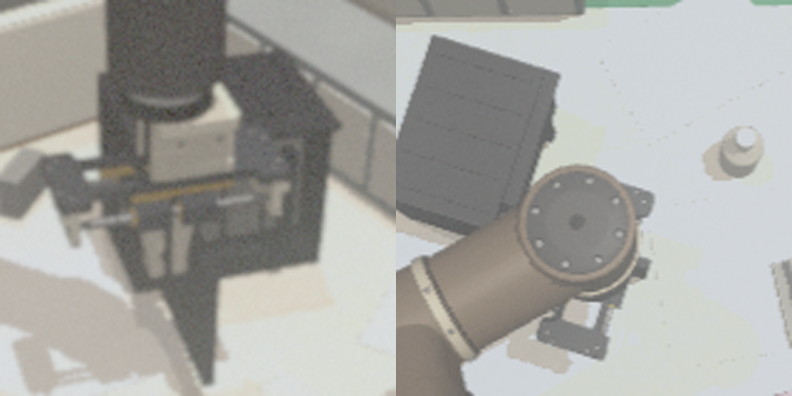

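{"api": "jog_arm", "payload": {
  "steps": [
    [1, -0.0038, 0, 0.0008, -2],
    [1, -0.0038, 0, 0.0008, -2],
    [1, -0.0038, 0, 0.0008, -2],
    [1, -0.0038, 0, 0.0008, -2],
    [1, -0.0038, 0, 0.0008, -2],
    [1, -0.0038, 0, 0.0008, -2],
    [1, -0.0038, 0, 0.0008, -2],
    [1, -0.0038, 0, 0.0008, -2]
  ]
}}

```text
time_s: 22.45
tcp_pos: [0.5308, 0.0456, 0.1455]
eef_rot: [-90.0, -0.0, 178.0]
contact_force: [-0.5, 0.6, 0.6]
gripper_width: 0.0003
```

```bash
python3 sh.py 8
```

```text
22.55 [0.53112898 0.04561331 0.14551669] [-8.99945715e+01  3.89787909e-03  1.77965940e+02] [ 2.60007902e+01  1.24052285e+01 -2.50320084e+01  8.34197033e-03
 -5.25618744e+01 -2.80399218e+01] [ 0.49631108 -0.19783761 -0.4877894 ]
```

View pics/v8.png

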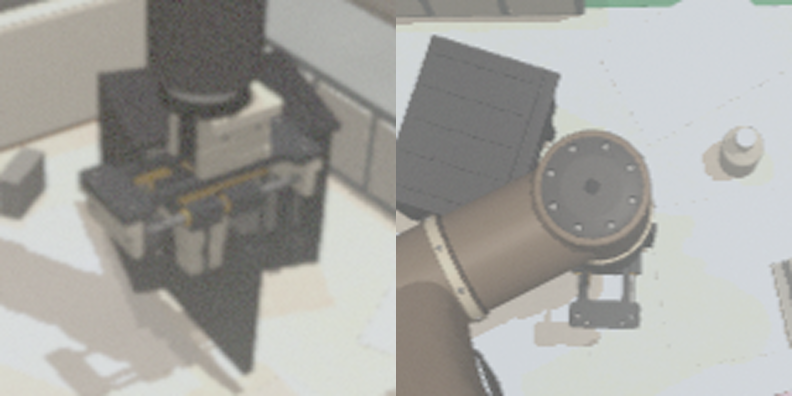

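{"api": "jog_arm", "payload": {
  "steps": [
    [1, -0.0038, 0, 0.0008, -2],
    [1, -0.0038, 0, 0.0008, -2],
    [1, -0.0038, 0, 0.0008, -2],
    [1, -0.0038, 0, 0.0008, -2],
    [1, -0.0038, 0, 0.0008, -2],
    [1, -0.0038, 0, 0.0008, -2],
    [1, -0.0038, 0, 0.0008, -2],
    [1, -0.0038, 0, 0.0008, -2],
    [1, -0.0038, 0, 0.0008, -2],
    [1, -0.0038, 0, 0.0008, -2],
    [1, -0.0038, 0, 0.0008, -2],
    [1, -0.0038, 0, 0.0008, -2]
  ]
}}

```text
time_s: 23.55
tcp_pos: [0.5768, 0.0433, 0.1455]
eef_rot: [-90.0, -0.0, -158.0]
contact_force: [0.8, 0.5, 0.4]
gripper_width: 0.0006
```

{"api": "jog_arm", "payload": {
  "steps": [
    [1, -0.0038, 0, 0.0008, -2],
    [1, -0.0038, 0, 0.0008, -2],
    [1, -0.0038, 0, 0.0008, -2],
    [1, -0.0038, 0, 0.0008, -2],
    [1, -0.0038, 0, 0.0008, -2],
    [1, -0.0038, 0, 0.0008, -2],
    [1, -0.0038, 0, 0.0008, -2],
    [1, -0.0038, 0, 0.0008, -2],
    [1, -0.0038, 0, 0.0008, -2],
    [1, -0.0038, 0, 0.0008, -2]
  ]
}}

```text
time_s: 24.38
tcp_pos: [0.6134, 0.056, 0.1455]
eef_rot: [-90.0, -0.0, -138.0]
contact_force: [0.2, -0.7, -0.3]
gripper_width: 0.0003
```

```bash
python3 sh.py 9
```

```text
24.4833 [0.61361986 0.05617937 0.14541273] [-9.00030846e+01 -8.50031183e-03 -1.38080283e+02] [ 2.33666972e+01  1.96597514e+01 -1.45842937e+01 -2.65620094e-04
 -5.57649950e+01  1.85531691e+01] [-0.03377369 -0.37850665  0.38494653]
```

View pics/v9.png

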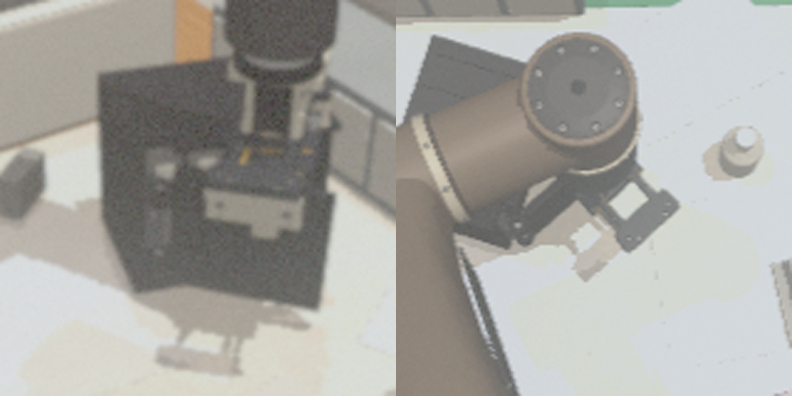

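{"api": "jog_arm", "payload": {
  "steps": [
    [1, -0.0038, 0, 0.0008, -2],
    [1, -0.0038, 0, 0.0008, -2],
    [1, -0.0038, 0, 0.0008, -2],
    [1, -0.0038, 0, 0.0008, -2],
    [1, -0.0038, 0, 0.0008, -2],
    [1, -0.0038, 0, 0.0008, -2],
    [1, -0.0019, 0, 0.0004, -1],
    [1, -0.0019, 0, 0.0004, -1],
    [1, -0.0019, 0, 0.0004, -1],
    [1, -0.0019, 0, 0.0004, -1]
  ]
}}

```text
time_s: 25.32
tcp_pos: [0.6381, 0.0746, 0.1456]
eef_rot: [-90.0, -0.0, -122.0]
contact_force: [0.1, -0.7, 0.0]
gripper_width: 0.0004
```

```bash
python3 sh.py 10
```

```text
25.4167 [0.6383248  0.07475878 0.14554155] [-8.99976963e+01  2.17639694e-03 -1.22032427e+02] [ 2.40438802e+01  2.19100629e+01 -1.10710764e+01  8.30894372e-04
 -5.70157691e+01  3.39232403e+01] [-0.8511259  -0.6326104  -0.48639662]
```

View pics/v10.png

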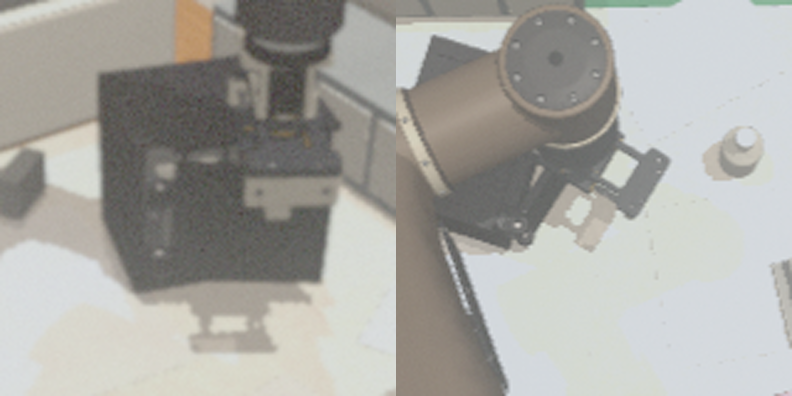

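{"api": "jog_arm", "payload": {
  "steps": [
    [1, -0.0019, 0, 0.0004, -1],
    [1, -0.0019, 0, 0.0004, -1],
    [1, -0.0019, 0, 0.0004, -1],
    [1, -0.0019, 0, 0.0004, -1],
    [1, -0.0019, 0, 0.0004, -1],
    [1, -0.0019, 0, 0.0004, -1],
    [1, -0.0019, 0, 0.0004, -1],
    [1, -0.0019, 0, 0.0004, -1]
  ]
}}

```text
time_s: 26.08
tcp_pos: [0.6485, 0.0866, 0.1456]
eef_rot: [-90.0, 0.0, -114.0]
contact_force: [0.1, -0.5, -0.0]
gripper_width: 0.0006
```

{"api": "jog_arm", "payload": {
  "steps": [
    [1, -0.0019, 0, 0.0004, -1],
    [1, -0.0019, 0, 0.0004, -1],
    [1, -0.0019, 0, 0.0004, -1],
    [1, 0, 0, 0, 0]
  ]
}}

```text
time_s: 26.42
tcp_pos: [0.6519, 0.0915, 0.1456]
eef_rot: [-90.0, 0.0, -111.0]
contact_force: [0.5, 0.3, -0.3]
gripper_width: 0.0008
```

```bash
python3 sh.py 11
```

```text
26.5167 [0.65161134 0.0912645  0.14549264] [-9.00060668e+01 -1.64108342e-03 -1.11063366e+02] [ 2.49190257e+01  2.32209422e+01 -8.99063979e+00 -3.80844366e-03
 -5.77938140e+01  4.40196385e+01] [ 0.31927924 -0.78787514 -0.66859243]
```

View pics/v11.png

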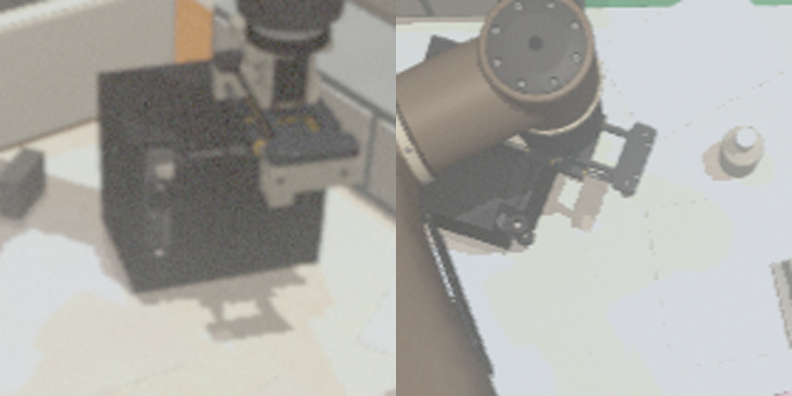

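{"api": "jog_arm", "payload": {
  "steps": [
    [1, -0.0015, 0, 0.0004, -1],
    [1, -0.0015, 0, 0.0004, -1],
    [1, 0, 0, 0, 0]
  ]
}}

```text
time_s: 26.77
tcp_pos: [0.6536, 0.0939, 0.1456]
eef_rot: [-90.0, 0.0, -109.0]
contact_force: [-0.4, -1.0, 0.2]
gripper_width: 0.0006
```

{"api": "jog_arm", "payload": {
  "steps": [
    [1, -0.0015, 0, 0.0004, -1],
    [1, 0, 0, 0, 0]
  ]
}}

```text
time_s: 26.93
tcp_pos: [0.6545, 0.0952, 0.1456]
eef_rot: [-90.0, 0.0, -108.0]
contact_force: [-0.2, -0.1, -0.0]
gripper_width: 0.0003
```

{"api": "jog_arm", "payload": {
  "steps": [
    [1, -0.001, 0, 0, 0],
    [1, 0, 0, 0, 0]
  ]
}}

```text
time_s: 27.1
tcp_pos: [0.6547, 0.0961, 0.1456]
eef_rot: [-90.0, 0.0, -108.1]
contact_force: [-1.0, 0.3, -0.2]
gripper_width: 0.0004
```

{"api": "jog_arm", "payload": {
  "steps": [
    [1, -0.001, 0, 0, 0],
    [1, 0, 0, 0, 0]
  ]
}}

```text
time_s: 27.27
tcp_pos: [0.655, 0.097, 0.1456]
eef_rot: [-90.0, 0.0, -108.1]
contact_force: [0.7, 0.4, -0.1]
gripper_width: 0.0003
```

{"api": "jog_arm", "payload": {
  "steps": [
    [1, -0.001, 0, 0, 0],
    [1, 0, 0, 0, 0]
  ]
}}

```text
time_s: 27.43
tcp_pos: [0.655, 0.0975, 0.1455]
eef_rot: [-90.0, -0.0, -108.1]
contact_force: [0.7, -2.0, 0.5]
gripper_width: 0.0004
```

{"api": "jog_arm", "payload": {
  "steps": [
    [1, -0.001, 0, 0, 0],
    [1, 0, 0, 0, 0]
  ]
}}

```text
time_s: 27.6
tcp_pos: [0.6551, 0.0977, 0.1455]
eef_rot: [-90.0, -0.1, -108.1]
contact_force: [-1.1, -5.4, 1.3]
gripper_width: 0.0009
```

{"api": "jog_arm", "payload": {
  "steps": [
    [1, -0.001, 0, 0, 0],
    [1, 0, 0, 0, 0]
  ]
}}

```text
time_s: 27.77
tcp_pos: [0.6551, 0.0978, 0.1456]
eef_rot: [-90.1, -0.2, -108.1]
contact_force: [-2.5, -8.2, 1.4]
gripper_width: 0.0002
```

```bash
python3 sh.py 12
```

```text
27.8667 [0.65510407 0.09779327 0.14557345] [ -90.06309799   -0.16844933 -108.10221155] [ 25.36716229  23.65874662  -8.31455736   0.09277778 -58.1884102
  46.4815164 ] [-2.54789287 -8.82967112  1.94492201]
```

View pics/v12.png

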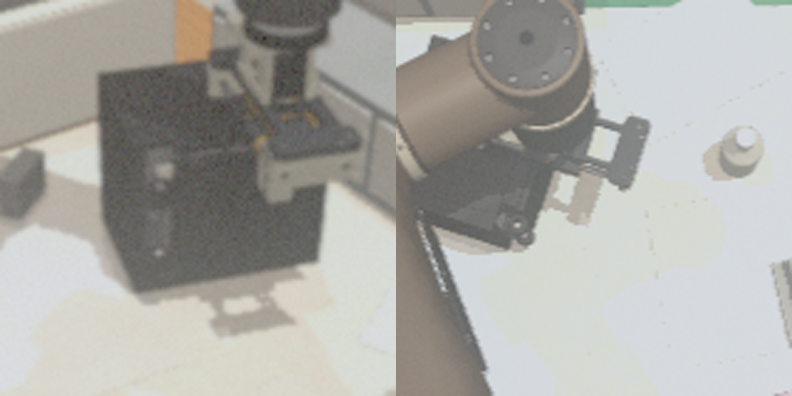

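{"api": "jog_arm", "payload": {
  "steps": [
    [1, 0.002, 0, 0, 0],
    [1, 0.002, 0, 0, 0],
    [1, 0.004, 0, 0, 0],
    [1, 0.01, 0, 0, 0],
    [1, 0.015, 0, 0, 0],
    [1, 0.02, -0.01, 0, 0],
    [1, 0.01, -0.02, 0, 0],
    [1, 0, -0.025, 0, 0],
    [1, 0, -0.025, 0, 0],
    [1, 0, -0.02, 0, 0],
    [1, 0, -0.01, 0, 0],
    [1, 0, 0, 0, 0]
  ]
}}

```text
time_s: 28.87
tcp_pos: [0.637, 0.0387, 0.2591]
eef_rot: [-89.7, 0.2, -108.1]
contact_force: [-0.3, 0.4, -0.2]
gripper_width: 0.0004
```

{"api": "jog_arm", "payload": {
  "steps": [
    [1, 0.03, 0, 0, 0],
    [1, 0.03, 0, 0, 0],
    [1, 0.03, 0, 0, 0],
    [1, 0.03, 0, 0, 0],
    [1, 0.03, 0, 0, 0],
    [1, 0.03, 0, 0, 0],
    [1, 0.03, 0, 0, 0],
    [1, 0, 0, 0, 0],
    [1, 0, 0, 0, 0]
  ]
}}

```text
time_s: 29.62
tcp_pos: [0.5697, -0.1615, 0.2545]
eef_rot: [-90.1, -0.0, -108.2]
contact_force: [0.7, 0.5, -0.7]
gripper_width: 0.0003
```

```bash
python3 sh.py 13
```

```text
29.7167 [ 0.57066706 -0.1599784   0.2547875 ] [-9.00640635e+01 -2.43853802e-03 -1.08107630e+02] [ 3.20856518e+00  1.25537513e+01 -9.23993078e+00 -2.26244763e-02
 -6.82668867e+01  6.86921916e+01] [-0.18179596  0.25663135  0.20285476]
```

View pics/v13.png

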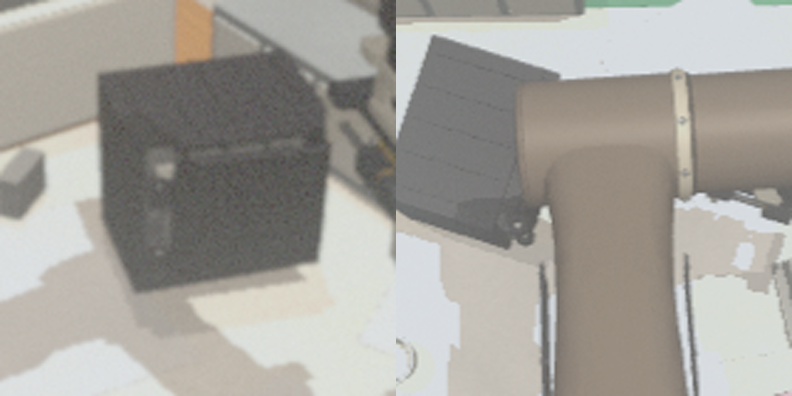

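{"api": "jog_arm", "payload": {
  "steps": [
    [1, 0.03, 0, 0, 0],
    [1, 0.03, 0, 0, 0],
    [1, 0.03, 0, 0, 0],
    [1, 0.03, 0, 0, 0],
    [1, 0.03, 0, 0, 0],
    [1, 0.03, 0, 0, 0],
    [1, 0, 0, 0, 0],
    [1, 0, 0, 0, 0]
  ]
}}

```text
time_s: 30.38
tcp_pos: [0.5151, -0.3313, 0.2548]
eef_rot: [-90.1, 0.0, -108.1]
contact_force: [0.4, 0.1, -1.3]
gripper_width: 0.0004
```

```bash
python3 sh.py 14
python3 - <<'E'
from h import *
s=load('s14.png');t=load('t14.png')
f=lambda x:cv2.resize(np.clip((x/255.)**.4*255,0,255).astype('uint8'),(396,396),interpolation=cv2.INTER_CUBIC)
cv2.imwrite('pics/w14.png',np.hstack([f(s['image'][110:210,275:375,::-1]),f(t['image'][90:190,215:315,::-1])]))
cv2.imwrite('pics/x14.png',s['image'][:,:,::-1])
E
```

```text
30.4833 [ 0.51574535 -0.33012077  0.25513914] [-9.00316943e+01  1.14659980e-02 -1.08023815e+02] [-1.43776483e+01  1.43815755e+01 -6.77514205e+00 -1.44280712e-02
 -6.88741841e+01  8.63590398e+01] [-0.41541533  0.12090439  0.21398399]
```

View pics/w14.png

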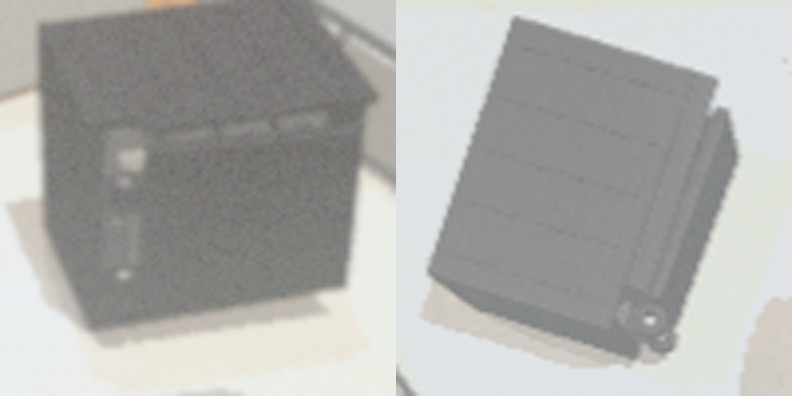

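View pics/x14.png

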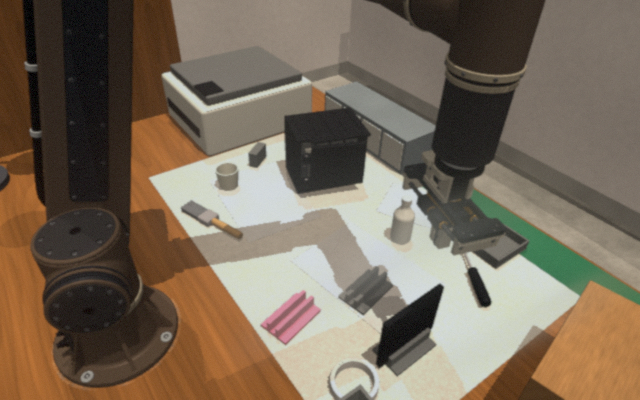

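Run:
```python
from h import *
t=load('t14.png')
f=lambda x:cv2.resize(np.clip((x/255.)**.4*255,0,255).astype('uint8'),None,fx=9,fy=9,interpolation=cv2.INTER_NEAREST)
cv2.imwrite('pics/y14.png',f(t['image'][108:174,260:320,::-1]))
g=t['image'].mean(2)
for v in range(118,176,4): print(v,[int(x) for x in g[v,270:308]])
```

```text
118 [59, 62, 61, 61, 59, 61, 60, 60, 63, 63, 60, 63, 65, 63, 62, 61, 61, 57, 60, 64, 63, 65, 64, 84, 100, 79, 60, 62, 72, 135, 190, 190, 191, 190, 189, 190, 192, 191]
122 [62, 61, 60, 63, 63, 62, 63, 61, 65, 63, 62, 63, 63, 63, 63, 58, 59, 62, 61, 64, 65, 62, 56, 55, 60, 61, 64, 60, 52, 78, 146, 191, 191, 189, 188, 190, 191, 191]
126 [62, 62, 63, 62, 63, 63, 62, 61, 58, 51, 56, 60, 64, 63, 56, 63, 63, 64, 64, 65, 62, 50, 56, 58, 63, 60, 52, 52, 51, 51, 77, 139, 185, 189, 190, 189, 192, 190]
130 [62, 61, 61, 63, 62, 60, 60, 61, 63, 62, 61, 62, 60, 55, 61, 63, 63, 64, 66, 62, 53, 58, 60, 64, 62, 51, 51, 54, 52, 54, 53, 120, 181, 181, 183, 181, 182, 183]
134 [61, 63, 62, 64, 63, 63, 63, 61, 64, 63, 62, 58, 59, 63, 64, 65, 66, 63, 55, 55, 60, 60, 61, 52, 52, 51, 51, 51, 51, 61, 124, 182, 182, 182, 184, 184, 184, 184]
138 [59, 55, 54, 59, 63, 62, 60, 63, 63, 60, 58, 67, 63, 63, 63, 64, 60, 53, 60, 61, 67, 64, 50, 50, 52, 49, 51, 50, 120, 180, 183, 184, 184, 183, 183, 182, 182, 183]
142 [63, 64, 65, 63, 62, 63, 64, 62, 60, 55, 64, 64, 63, 64, 66, 62, 55, 61, 61, 64, 53, 52, 51, 50, 48, 52,
[... 756 characters left out ...]
1, 54, 53, 58, 62, 68, 66, 62, 57, 65, 70, 64, 53, 49, 51, 54, 53, 51, 96, 158, 184, 184, 184, 184, 183, 183, 183, 184, 185, 186, 185, 184, 185, 183, 184, 187, 190]
166 [63, 53, 64, 72, 61, 51, 54, 54, 54, 52, 50, 52, 50, 52, 52, 51, 51, 61, 126, 183, 184, 183, 184, 185, 184, 184, 185, 185, 185, 184, 185, 184, 184, 186, 186, 187, 193, 191]
170 [58, 72, 78, 63, 61, 60, 62, 80, 136, 150, 97, 63, 65, 55, 52, 53, 95, 156, 182, 183, 182, 182, 183, 185, 184, 184, 183, 184, 184, 186, 185, 185, 185, 188, 191, 180, 148, 148]
174 [53, 53, 54, 52, 55, 56, 55, 53, 56, 56, 54, 57, 71, 74, 64, 89, 144, 184, 182, 184, 184, 184, 184, 183, 184, 184, 184, 185, 185, 186, 184, 184, 187, 191, 180, 151, 150, 148]
```

View pics/y14.png

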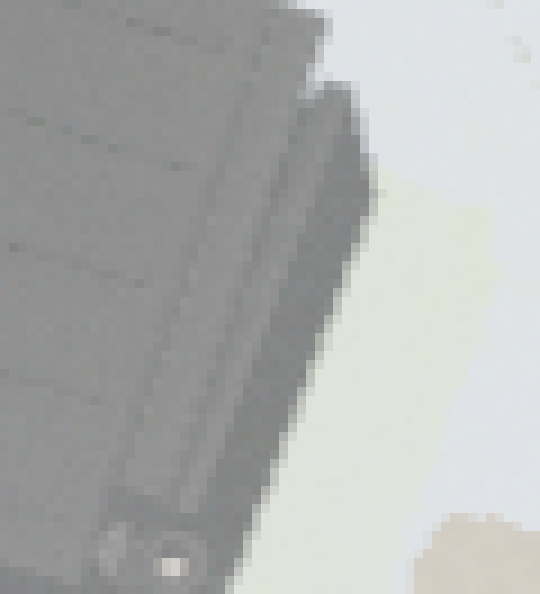

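Run:
```python
from h import *
t=load('t14.png')
R=range(122,163,4)
o=[297.6,295.7,294.6,292.6,291.5,289.5,288.4,286.5,285.5,283.9,282.5]
g=t['image'].mean(2)
yaw=np.radians(71.95);ex=np.array([np.cos(yaw),np.sin(yaw)]);ey=np.array([-ex[1],ex[0]])
pin=np.array([.5614,.1552])
W=np.array([onz(t,u,v,.1637)[:2] for u,v in zip(o,R)])
l=cv2.fitLine(W.astype('float32'),cv2.DIST_L2,0,.01,.01).ravel();print('door outer heading',np.degrees(np.arctan2(l[1],l[0])))
print(np.c_[(W-pin)@ex,(W-pin)@ey][[0,5,10]]*1e3)
# lip edge min
L=[]
for v in range(124,160,2):
    c0=291.5-(v-124)*.345; xs=np.arange(int(c0)-2,int(c0)+4); w=np.clip(61-g[v,xs],0,None); 
    if w.sum()>0:L.append((np.sum(w*xs)/w.sum(),v))
W=np.array([onz(t,u,v,.173)[:2] for u,v in L]);l=cv2.fitLine(W.astype('float32'),cv2.DIST_HUBER,0,.01,.01).ravel();print('lip',np.degrees(np.arctan2(l[1],l[0])))
# lower silhouette edge of door (outer bottom edge z=.0337)
e,q=edge(g,(301,130.5),(287,169.5),w=3);P=[e[2:]+k*e[:2] for k in(-15,15)]
W=np.array([onz(t,*p,.0337)[:2] for p in P]);d=W[1]-W[0];print('bottom edge heading',np.degrees(np.arctan2(d[1],d[0])),q,((W-pin)@ex)*1e3,((W-pin)@ey)*1e3)
```

```text
door outer heading -20.471708
[[ -13.24373061 -150.45370377]
 [  -8.9978857   -87.63213075]
 [  -7.80096934  -26.20104396]]
lip -18.943666
bottom edge heading -20.066383508909464 0.07229067 [ -8.8324236 -12.1867226] [ -42.25047701 -137.52393382]
```

{"api": "jog_arm", "payload": {
  "steps": [
    [1, -0.03, 0, 0, 0],
    [1, -0.033, 0, 0, 0],
    [1, -0.033, 0, 0, 0],
    [1, -0.033, 0, 0, 0],
    [1, -0.033, 0, 0, 0],
    [1, -0.033, 0, 0, 0],
    [1, -0.033, 0, 0, 0],
    [1, -0.033, 0, 0, 0],
    [1, -0.033, 0, 0, 0],
    [1, -0.033, 0, 0, 0],
    [1, -0.033, 0, 0, 0],
    [1, -0.03, 0, 0, 0]
  ]
}}

```text
time_s: 31.48
tcp_pos: [0.6364, 0.0436, 0.2556]
eef_rot: [-90.0, 0.0, -107.9]
contact_force: [0.2, -0.5, 0.6]
gripper_width: 0.0005
```

{"api": "jog_arm", "payload": {
  "steps": [
    [1, 0, 0.01, 0, 0],
    [1, 0, 0.02, 0, 0],
    [1, 0, 0.02, 0, 0],
    [1, 0, 0.02, 0, 0],
    [1, 0, 0.02, 0, 0],
    [1, 0, 0.015, 0, 0],
    [1, 0, 0.005, 0, 0],
    [1, 0, 0, 0, 0],
    [1, 0, 0, 0, 0]
  ]
}}

```text
time_s: 32.23
tcp_pos: [0.6366, 0.0407, 0.1462]
eef_rot: [-90.0, 0.0, -108.0]
contact_force: [0.2, 0.3, 0.8]
gripper_width: 0.0003
```

```bash
python3 -c "
from h import *
s=r.get_state();print(s['tcp_pos'],s['eef_rot'],s['contact_force'],s['moment'])
h=np.radians(-108.1);X=np.array([np.cos(h),np.sin(h)]);Z=np.array([-X[1],X[0]]);d=np.array([.6551,.0970])-s['tcp_pos'][:2];print(d@X,d@Z)"
```

```text
[0.63660943 0.04071664 0.14615432] [-8.99691256e+01  8.27182156e-04 -1.07980899e+02] [0.2348692  0.28839197 0.76021128] [ 0.01083664 -0.01331696 -0.03193621]
-0.05924280125386013 8.966263001749372e-05
```

{"api": "jog_arm", "payload": {
  "steps": [
    [1, -0.005, 0, 0.005, 0],
    [1, -0.008, 0, 0.005, 0],
    [1, -0.01, 0, 0.005, 0],
    [1, -0.01, 0, 0, 0],
    [1, -0.008, 0, 0, 0],
    [1, -0.005, 0, 0, 0],
    [1, -0.003, 0, 0, 0],
    [1, -0.002, 0, 0, 0],
    [1, 0, 0, 0, 0]
  ]
}}

```text
time_s: 32.98
tcp_pos: [0.6663, 0.0841, 0.1455]
eef_rot: [-90.0, -0.0, -108.0]
contact_force: [-0.5, -0.2, -0.1]
gripper_width: 0.0005
```

{"api": "jog_arm", "payload": {
  "steps": [
    [1, -0.001, 0, 0, 0],
    [1, -0.001, 0, 0, 0],
    [1, -0.001, 0, 0, 0],
    [1, -0.001, 0, 0, 0],
    [1, -0.001, 0, 0, 0],
    [1, -0.001, 0, 0, 0],
    [1, 0, 0, 0, 0]
  ]
}}

```text
time_s: 33.57
tcp_pos: [0.6683, 0.0895, 0.1456]
eef_rot: [-90.0, -0.0, -108.1]
contact_force: [0.8, 0.5, 0.3]
gripper_width: 0.0004
```

{"api": "jog_arm", "payload": {
  "steps": [
    [1, -0.001, 0, 0, 0],
    [1, 0, 0, 0, 0],
    [1, 0, 0, 0, 0]
  ]
}}

```text
time_s: 33.82
tcp_pos: [0.6686, 0.0904, 0.1455]
eef_rot: [-90.0, -0.0, -108.1]
contact_force: [0.7, -1.1, -0.3]
gripper_width: 0.0003
```

{"api": "jog_arm", "payload": {
  "steps": [
    [1, -0.0007, 0, 0, 0],
    [1, 0, 0, 0, 0]
  ]
}}

```text
time_s: 33.98
tcp_pos: [0.6688, 0.091, 0.1456]
eef_rot: [-90.0, -0.0, -108.1]
contact_force: [-0.3, -0.2, -0.0]
gripper_width: 0.0004
```

{"api": "jog_arm", "payload": {
  "steps": [
    [1, -0.0007, 0, 0, 0],
    [1, -0.0005, 0, 0, 0],
    [1, 0, 0, 0, 0]
  ]
}}

```text
time_s: 34.23
tcp_pos: [0.6692, 0.0922, 0.1456]
eef_rot: [-90.0, 0.0, -108.1]
contact_force: [0.5, 0.1, 0.3]
gripper_width: 0.0003
```

{"api": "jog_arm", "payload": {
  "steps": [
    [1, -0.0007, 0, 0, 0],
    [1, 0, 0, 0, 0]
  ]
}}

```text
time_s: 34.4
tcp_pos: [0.6693, 0.0927, 0.1456]
eef_rot: [-90.0, -0.0, -108.1]
contact_force: [0.6, -0.7, 0.4]
gripper_width: 0.0003
```

{"api": "jog_arm", "payload": {
  "steps": [
    [1, -0.0007, 0, 0, 0],
    [1, 0, 0, 0, 0],
    [1, 0, 0, 0, 0]
  ]
}}

```text
time_s: 34.65
tcp_pos: [0.6694, 0.0929, 0.1455]
eef_rot: [-90.0, -0.0, -108.1]
contact_force: [0.1, -4.3, 0.1]
gripper_width: 0.0004
```

```bash
python3 sh.py 15
```

```text
34.75 [0.6693724  0.0929335  0.14552867] [-9.00201692e+01 -4.40360560e-02 -1.08075904e+02] [ 2.44026943e+01  2.47570118e+01 -6.50721113e+00  2.20505266e-02
 -5.87803925e+01  4.75099569e+01] [-0.90429708 -5.0816786   0.90048598]
```

{"api": "jog_arm", "payload": {
  "steps": [
    [1, 0.0005, 0, 0, 0],
    [1, 0.0003, 0, 0, 0],
    [1, 0.0003, 0, 0, 0],
    [1, 0.0003, 0, 0, 0],
    [1, 0.0003, 0, 0, 0],
    [1, 0.0003, 0, 0, 0],
    [1, 0.0003, 0, 0, 0],
    [1, 0.0003, 0, 0, 0],
    [1, 0.0003, 0, 0, 0],
    [1, 0.0003, 0, 0, 0],
    [1, 0.0005, 0, 0, 0],
    [1, 0.0005, 0, 0, 0]
  ]
}}

```text
time_s: 35.75
tcp_pos: [0.6683, 0.0894, 0.1455]
eef_rot: [-90.0, -0.0, -108.1]
contact_force: [-0.7, -0.8, -0.2]
gripper_width: 0.0002
```

{"api": "jog_arm", "payload": {
  "steps": [
    [1, 0.001, 0, 0, 0],
    [1, 0.002, 0, 0, 0],
    [1, 0.003, 0, 0, 0],
    [1, 0.006, 0, 0, 0],
    [1, 0.01, 0, 0, 0],
    [1, 0.015, 0, 0, 0],
    [1, 0.015, 0, 0, 0],
    [1, 0.01, -0.02, 0, 0],
    [1, 0, -0.025, 0, 0],
    [1, 0, -0.025, 0, 0],
    [1, 0, -0.025, 0, 0],
    [1, 0, -0.015, 0, 0]
  ]
}}

```text
time_s: 36.75
tcp_pos: [0.6493, 0.0288, 0.2589]
eef_rot: [-89.8, 0.1, -108.1]
contact_force: [-0.0, 0.2, -0.2]
gripper_width: 0.0007
```

{"api": "jog_arm", "payload": {
  "steps": [
    [1, 0.03, 0, 0, 0],
    [1, 0.033, 0, 0, 0],
    [1, 0.033, 0, 0, 0],
    [1, 0.033, 0, 0, 0],
    [1, 0.033, 0, 0, 0],
    [1, 0.033, 0, 0, 0],
    [1, 0.033, 0, 0, 0],
    [1, 0.033, 0, 0, 0],
    [1, 0.033, 0, 0, 0],
    [1, 0.033, 0, 0, 0],
    [1, 0.033, 0, 0, 0],
    [1, 0.03, 0, 0, 0]
  ]
}}

```text
time_s: 37.75
tcp_pos: [0.5259, -0.3428, 0.2558]
eef_rot: [-90.0, -0.0, -108.1]
contact_force: [1.3, -0.2, 1.0]
gripper_width: 0.0006
```

```bash
python3 sh.py 16
python3 - <<'E'
from h import *
a=load('t14.png');t=load('t16.png');g=t['image'].mean(2)
f=lambda x:cv2.resize(np.clip((x/255.)**.4*255,0,255).astype('uint8'),None,fx=6,fy=6,interpolation=cv2.INTER_NEAREST)
cv2.imwrite('pics/y16.png',np.hstack([f(x['image'][108:188,260:325,::-1]) for x in (a,t)]))
yaw=np.radians(71.95);ex=np.array([np.cos(yaw),np.sin(yaw)]);ey=np.array([-ex[1],ex[0]]);pin=np.array([.5614,.1552])
for q in(a,t):
    g=q['image'].mean(2);e,m=edge(g,(301,130.5),(287,169.5),w=3);P=[e[2:]+k*e[:2] for k in(-15,15)]
    W=np.array([onz(q,*p,.0337)[:2] for p in P]);d=W[1]-W[0];print('bottom edge heading',np.degrees(np.arctan2(d[1],d[0])),m,((W-pin)@ex)*1e3,((W-pin)@ey)*1e3)
for v in range(118,164,4): print(v,[int(x) for x in g[v,274:306]])
E
```

```text
37.85 [ 0.52518235 -0.3445069   0.25537682] [-9.00369372e+01 -3.05965483e-02 -1.08327798e+02] [-1.54663317e+01  1.58506699e+01 -4.76119726e+00  3.06705322e-02
 -6.94265541e+01  8.71277363e+01] [-0.05930345  0.0306196  -0.11683068]
bottom edge heading -20.066383508909464 0.07229067 [ -8.8324236 -12.1867226] [ -42.25047701 -137.52393382]
bottom edge heading -19.602857548349455 0.029782858 [ -8.0448228  -10.63085991] [ -50.24402577 -145.63766431]
118 [62, 61, 61, 61, 62, 61, 64, 65, 62, 62, 62, 62, 60, 58, 64, 63, 64, 66, 67, 63, 53, 58, 63, 66, 128, 191, 192, 193, 191, 191, 191, 192]
122 [63, 62, 61, 63, 63, 65, 63, 62, 61, 64, 63, 57, 59, 64, 64, 64, 65, 63, 57, 57, 60, 62, 61, 53, 52, 127, 192, 192, 192, 190, 189, 192]
126 [64, 64, 63, 64, 61, 52, 54, 62, 63, 63, 55, 64, 63, 63, 65, 65, 60, 53, 59, 60, 63, 56, 52, 52, 52, 53, 124, 184, 187, 190, 190, 191]
130 [63, 61, 64, 63, 65, 63, 64, 63, 60, 54, 64, 64, 65, 64, 67, 65, 54, 56, 63, 62, 49, 52, 53, 52, 51, 52, 98, 159, 183, 183, 184, 184]
134 [63, 63, 64, 63, 64, 63, 62, 60, 60, 63, 64, 64, 65, 62, 58, 61, 60, 63, 59, 51, 52, 51, 5
[... 363 characters left out ...]
64, 65, 64, 59, 59, 63, 62, 55, 53, 53, 52, 50, 51, 61, 127, 183, 184, 184, 184, 184, 184, 183, 183, 185, 184]
150 [65, 61, 57, 67, 64, 64, 63, 65, 61, 55, 60, 64, 63, 50, 49, 50, 51, 49, 51, 97, 158, 184, 185, 185, 184, 183, 183, 185, 187, 185, 184, 184]
154 [62, 58, 64, 65, 65, 66, 67, 66, 57, 64, 64, 58, 52, 49, 54, 52, 51, 58, 126, 183, 184, 183, 182, 183, 184, 185, 183, 185, 185, 184, 184, 184]
158 [61, 66, 65, 66, 65, 63, 58, 58, 66, 65, 52, 52, 53, 54, 51, 51, 96, 159, 183, 184, 187, 185, 182, 184, 185, 186, 186, 185, 184, 184, 183, 185]
162 [56, 65, 68, 66, 62, 57, 66, 70, 65, 52, 52, 51, 51, 50, 51, 120, 182, 184, 184, 185, 185, 184, 184, 185, 186, 186, 187, 186, 184, 184, 186, 185]
```

View pics/y16.png

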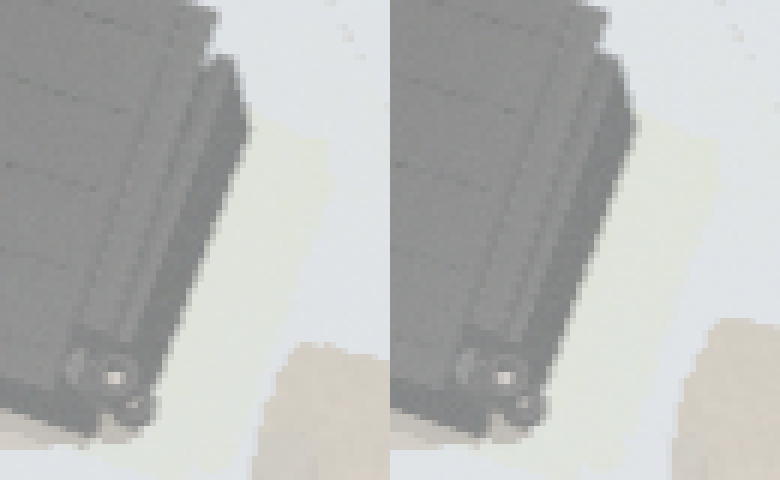

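Run:
```python
from h import *
t=load('t16.png');g=t['image'].mean(2)
R=range(122,163,4);o=[296.6,295,293.8,292,290.7,289.6,287.9,286.6,285.2,283.6,282.5]
yaw=np.radians(71.95);ex=np.array([np.cos(yaw),np.sin(yaw)]);ey=np.array([-ex[1],ex[0]]);pin=np.array([.5614,.1552])
def hd(P,z):
    W=np.array([onz(t,u,v,z)[:2] for u,v in P]);l=cv2.fitLine(W.astype('float32'),cv2.DIST_HUBER,0,.01,.01).ravel();q=((W-pin)@ex)*1e3;return np.degrees(np.arctan2(l[1],l[0])),q[0],q[-1]
print('door',hd(list(zip(o,R)),.1637))
# lip outer (light->dark dip) 
lip=[]
for v in range(120,162,2):
    c0=292.8-(v-120)*.34; xs=np.arange(int(round(c0))-2,int(round(c0))+3); w=np.clip(61.5-g[v,xs],0,None); lip.append((np.sum(w*xs)/w.sum(),v))
print('lip dip',hd(lip,.173))
gr=[(276.7,138),(275.3,142)]
# far end of lip from top0: left/far edges
e,m=edge(g,(244.2,93.3),(222.2,158.1));P=[e[2:]+k*e[:2] for k in(-28,28)];print('left edge',hd(P,.178),m)
```

```text
door (np.float32(-19.236988), np.float64(-10.479792824220883), np.float64(-7.800969342697639))
lip dip (np.float32(-18.634893), np.float64(-1.790226415135056), np.float64(-0.5635703777647537))
left edge (np.float32(-18.084284), np.float64(158.02039928529715), np.float64(157.92314087313738)) 0.041980963
```

Run:
```python
from h import *
S=[load('s%d.png'%k) for k in(12,14,15,16)]
f=lambda x:cv2.resize(np.clip((x/255.)**.4*255,0,255).astype('uint8'),(396,396),interpolation=cv2.INTER_NEAREST)
cv2.imwrite('pics/z.png',np.hstack([f(s['image'][130:200,305:375,::-1]) for s in S[2:]]))
yaw=np.radians(71.95);ex=np.array([np.cos(yaw),np.sin(yaw)]);ey=np.array([-ex[1],ex[0]]);pin=np.array([.5614,.1552])
for th in(0,2):
  a=np.radians(th);e=ey*np.cos(a)+ex*np.sin(a);n=-ex*np.cos(a)+ey*np.sin(a)
  C=[pin-.162*e+.006*n,pin-.03*e+.006*n]
  print(th,[proj(S[0],[*c,z]) for c in C for z in(.0337,.1637)])
for s in S:
  g=s['image'].mean(2)
  e,m=edge(g,(312,189.3),(358,182.7),w=3);e2,m2=edge(g,(361.5,178),(364,150),w=3)
  y=lambda u:e[3]+(u-e[2])*e[1]/e[0]; x=lambda v:e2[2]+(v-e2[3])*e2[0]/e2[1]
  print(y(315),y(355),m,'|',x(175),x(155),m2)
```

```text
0 [array([359.78901108, 179.01964934]), array([363.56270418, 139.63557021]), array([315.49013251, 186.62692252]), array([316.3191565 , 146.67306899])]
2 [array([360.41739356, 180.16662818]), array([364.24676279, 140.71939725]), array([315.52209399, 186.85854509]), array([316.35390819, 146.89228578])]
190.59982 183.56754 0.08313186 | 363.22226 365.06793 0.016028665
190.48096 183.68745 0.053757053 | 363.17374 365.0681 0.03372351
190.46504 183.67484 0.10651101 | 363.03293 365.19098 0.08487855
190.53848 183.67268 0.07415989 | 363.18332 365.06152 0.038423043
```

View pics/z.png

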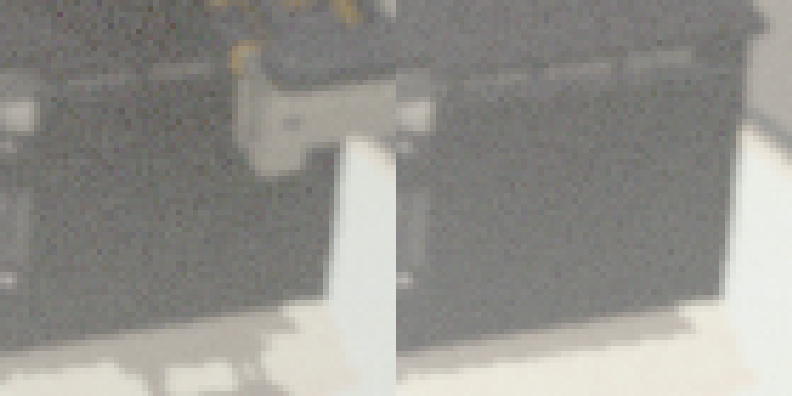

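Run:
```python
from h import *
for k in (11,12,13,14,15,16):
  g=load('s%d.png'%k)['image'].astype(float).mean(2)
  for u0,u1 in((322,328),(332,340),(345,355)):
    # align along slope
    sl=-.16; prof=[np.mean([cv2.getRectSubPix(g.astype('float32'),(1,1),(float(u),float(v+sl*(u-u0))))[0,0] for u in range(u0,u1)]) for v in np.arange(136,156,1.)]
    print(k,u0,[int(x) for x in prof])
```

```text
11 322 [27, 29, 28, 27, 27, 27, 29, 39, 44, 40, 29, 28, 27, 26, 29, 29, 29, 29, 29, 30]
11 332 [28, 32, 30, 30, 29, 32, 37, 41, 37, 33, 30, 27, 27, 29, 28, 28, 31, 29, 29, 31]
11 345 [36, 36, 36, 38, 40, 40, 40, 41, 42, 40, 37, 36, 41, 57, 74, 81, 80, 75, 72, 74]
12 322 [28, 29, 27, 26, 28, 28, 28, 38, 39, 32, 30, 29, 28, 28, 29, 32, 31, 30, 29, 30]
12 332 [29, 29, 27, 27, 29, 32, 38, 37, 31, 29, 28, 27, 27, 28, 28, 29, 28, 30, 30, 29]
12 345 [37, 37, 39, 40, 40, 39, 41, 40, 41, 38, 40, 50, 65, 76, 80, 77, 72, 71, 74, 77]
13 322 [38, 37, 37, 36, 35, 32, 33, 42, 45, 40, 37, 36, 32, 30, 30, 31, 29, 32, 31, 32]
13 332 [35, 35, 36, 35, 32, 36, 42, 46, 41, 36, 34, 31, 29, 30, 29, 30, 31, 31, 32, 32]
13 345 [35, 33, 31, 33, 42, 45, 42, 37, 35, 34, 31, 29, 29, 30, 29, 30, 31, 30, 30, 31]
14 322 [44, 42, 42, 42, 41, 39, 40, 48, 53, 48, 42, 42, 39, 37, 36, 36, 37, 37, 36, 36]
14 332 [41, 41, 41, 39, 38, 42, 51, 53, 47, 42, 41, 38, 35, 35, 35, 36, 36, 36, 36, 36]
14 345 [42, 41, 36, 41, 49, 52, 49, 44, 40, 42, 37, 35, 35, 36, 35, 37, 38, 36, 36, 37]
15 322 [28, 27, 29, 29, 31, 30, 31, 37, 40, 35, 31, 31, 29, 29, 28, 28, 28, 30, 32, 33]
15 332 [25, 25, 28, 27, 27, 34, 41, 40, 33, 28, 27, 28, 27, 27, 27, 26, 27, 27, 29, 29]
15 345 [35, 36, 43, 48, 47, 46, 43, 42, 44, 46, 49, 55, 59, 62, 62, 63, 62, 60, 61, 61]
16 322 [43, 41, 43, 42, 42, 38, 40, 47, 51, 46, 42, 40, 37, 35, 36, 37, 38, 38, 38, 38]
16 332 [42, 41, 42, 40, 38, 42, 51, 51, 45, 42, 40, 37, 37, 35, 37, 38, 38, 37, 38, 38]
16 345 [41, 41, 38, 42, 50, 52, 49, 43, 42, 39, 37, 36, 36, 37, 37, 38, 37, 37, 38, 37]
```

{"api": "jog_arm", "payload": {
  "steps": [
    [1, -0.03, 0, 0, 0],
    [1, -0.033, 0, 0, 0],
    [1, -0.033, 0, 0, 0],
    [1, -0.033, 0, 0, 0],
    [1, -0.033, 0, 0, 0],
    [1, -0.033, 0, 0, 0],
    [1, -0.033, 0, 0, 0],
    [1, -0.033, 0, 0, 0],
    [1, -0.033, 0, 0, 0],
    [1, -0.033, 0, 0, 0],
    [1, -0.033, 0, 0, 0],
    [1, -0.03, 0, 0, 0]
  ]
}}

```text
time_s: 38.85
tcp_pos: [0.6488, 0.0317, 0.2558]
eef_rot: [-90.0, 0.0, -108.1]
contact_force: [0.3, -0.8, 0.6]
gripper_width: 0.0006
```

{"api": "jog_arm", "payload": {
  "steps": [
    [1, 0, 0.01, 0, 0],
    [1, 0, 0.02, 0, 0],
    [1, 0, 0.02, 0, 0],
    [1, 0, 0.02, 0, 0],
    [1, 0, 0.02, 0, 0],
    [1, 0, 0.015, 0, 0],
    [1, 0, 0.005, 0, 0],
    [1, 0, 0, 0, 0],
    [1, 0, 0, 0, 0]
  ]
}}

```text
time_s: 39.6
tcp_pos: [0.6493, 0.0301, 0.1463]
eef_rot: [-90.0, 0.0, -108.1]
contact_force: [0.7, 0.0, 0.3]
gripper_width: 0.0008
```

```bash
python3 -c "
from h import *
s=r.get_state();print(s['tcp_pos'],s['eef_rot'],s['contact_force'],s['moment'])
h=np.radians(-108.1);X=np.array([np.cos(h),np.sin(h)]);Z=np.array([-X[1],X[0]]);d=np.array([.6693,.0926])-s['tcp_pos'][:2];print(d@X,d@Z)"
```

```text
[0.64925639 0.03008908 0.14627143] [-8.99643719e+01  2.64148048e-04 -1.08066985e+02] [0.6906636  0.00081129 0.25827542] [-0.00135623 -0.05975565 -0.02135712]
-0.06564469417486045 -0.00036890619426038947
```

{"api": "jog_arm", "payload": {
  "steps": [
    [1, -0.006, 0, 0, 0],
    [1, -0.01, 0, 0, 0],
    [1, -0.012, 0, 0, 0],
    [1, -0.012, 0, 0, 0],
    [1, -0.009, 0, 0, 0],
    [1, -0.005, 0, 0, 0],
    [1, -0.003, 0, 0, 0],
    [1, -0.001, 0, 0, 0],
    [1, -0.001, 0, 0, 0],
    [1, -0.001, 0, 0, 0],
    [1, 0, 0, 0, 0]
  ]
}}

```text
time_s: 40.52
tcp_pos: [0.6676, 0.0874, 0.1456]
eef_rot: [-90.0, -0.0, -108.1]
contact_force: [-0.5, 0.0, -0.7]
gripper_width: 0.0004
```

{"api": "jog_arm", "payload": {
  "steps": [
    [1, -0.0007, 0, 0, 0],
    [1, -0.0007, 0, 0, 0],
    [1, -0.0006, 0, 0, 0],
    [1, -0.0005, 0, 0, 0],
    [1, -0.0005, 0, 0, 0],
    [1, -0.0005, 0, 0, 0],
    [1, -0.0005, 0, 0, 0],
    [1, 0, 0, 0, 0]
  ]
}}

```text
time_s: 41.18
tcp_pos: [0.6689, 0.0914, 0.1456]
eef_rot: [-90.0, -0.0, -108.1]
contact_force: [-0.1, -0.5, -0.4]
gripper_width: 0.0001
```

{"api": "jog_arm", "payload": {
  "steps": [
    [1, -0.0004, 0, 0, 0],
    [1, -0.0003, 0, 0, 0],
    [1, 0, 0, 0, 0]
  ]
}}

```text
time_s: 41.43
tcp_pos: [0.6691, 0.0921, 0.1456]
eef_rot: [-90.0, -0.0, -108.1]
contact_force: [0.6, 0.7, 0.9]
gripper_width: 0.0005
```

{"api": "jog_arm", "payload": {
  "steps": [
    [1, -0.0003, 0, 0, 0],
    [1, -0.0003, 0, 0, 0],
    [1, 0, 0, 0, 0]
  ]
}}

```text
time_s: 41.68
tcp_pos: [0.6693, 0.0926, 0.1456]
eef_rot: [-90.0, -0.0, -108.1]
contact_force: [-0.4, -0.0, -0.3]
gripper_width: 0.0007
```

{"api": "jog_arm", "payload": {
  "steps": [
    [1, -0.0003, 0, 0, 0],
    [1, 0, 0, 0, 0],
    [1, 0, 0, 0, 0]
  ]
}}

```text
time_s: 41.93
tcp_pos: [0.6693, 0.0928, 0.1456]
eef_rot: [-90.0, -0.0, -108.1]
contact_force: [0.5, -1.0, -0.3]
gripper_width: 0.0005
```

{"api": "jog_arm", "payload": {
  "steps": [
    [1, -0.0003, 0, 0, 0],
    [1, 0, 0, 0, 0],
    [1, 0, 0, 0, 0]
  ]
}}

```text
time_s: 42.18
tcp_pos: [0.6694, 0.0928, 0.1456]
eef_rot: [-90.0, -0.0, -108.1]
contact_force: [-0.5, -3.5, 1.1]
gripper_width: 0.0004
```

Touching the stop at about 3 N. Now I retreat very slowly.

{"api": "jog_arm", "payload": {
  "steps": [
    [1, 0.0001, 0, 0, 0],
    [1, 0.0001, 0, 0, 0],
    [1, 0.0001, 0, 0, 0],
    [1, 0.0001, 0, 0, 0],
    [1, 0.0001, 0, 0, 0],
    [1, 0.0001, 0, 0, 0],
    [1, 0.0001, 0, 0, 0],
    [1, 0.0001, 0, 0, 0],
    [1, 0.0001, 0, 0, 0],
    [1, 0.0001, 0, 0, 0],
    [1, 0.0001, 0, 0, 0],
    [1, 0.0001, 0, 0, 0]
  ]
}}

```text
time_s: 43.18
tcp_pos: [0.6692, 0.0922, 0.1456]
eef_rot: [-90.0, 0.0, -108.1]
contact_force: [0.1, -0.3, -0.0]
gripper_width: 0.0009
```

{"api": "jog_arm", "payload": {
  "steps": [
    [1, 0.0002, 0, 0, 0],
    [1, 0.0002, 0, 0, 0],
    [1, 0.0002, 0, 0, 0],
    [1, 0.0002, 0, 0, 0],
    [1, 0.0002, 0, 0, 0],
    [1, 0.0003, 0, 0, 0],
    [1, 0.0004, 0, 0, 0],
    [1, 0.0005, 0, 0, 0],
    [1, 0.001, 0, 0, 0],
    [1, 0.002, 0, 0, 0],
    [1, 0.004, 0, 0, 0],
    [1, 0.008, 0, 0, 0]
  ]
}}

```text
time_s: 44.18
tcp_pos: [0.6638, 0.0758, 0.1455]
eef_rot: [-90.0, 0.0, -108.0]
contact_force: [0.2, 0.1, 0.7]
gripper_width: 0.0003
```

{"api": "jog_arm", "payload": {
  "steps": [
    [1, 0.015, 0, 0, 0],
    [1, 0.02, 0, 0, 0],
    [1, 0.012, -0.02, 0, 0],
    [1, 0, -0.025, 0, 0],
    [1, 0, -0.025, 0, 0],
    [1, 0, -0.025, 0, 0],
    [1, 0, -0.015, 0, 0],
    [1, 0.03, 0, 0, 0],
    [1, 0.033, 0, 0, 0],
    [1, 0.033, 0, 0, 0],
    [1, 0.033, 0, 0, 0],
    [1, 0.033, 0, 0, 0]
  ]
}}

```text
time_s: 45.18
tcp_pos: [0.5971, -0.1258, 0.2558]
eef_rot: [-90.0, 0.0, -108.1]
contact_force: [0.7, -0.6, -0.1]
gripper_width: 0.0006
```

{"api": "jog_arm", "payload": {
  "steps": [
    [1, 0.033, 0, 0, 0],
    [1, 0.033, 0, 0, 0],
    [1, 0.033, 0, 0, 0],
    [1, 0.033, 0, 0, 0],
    [1, 0.033, 0, 0, 0],
    [1, 0.033, 0, 0, 0],
    [1, 0.02, 0, 0, 0],
    [1, 0, 0, 0, 0],
    [1, 0, 0, 0, 0]
  ]
}}

```text
time_s: 45.93
tcp_pos: [0.5293, -0.3324, 0.2554]
eef_rot: [-90.0, 0.0, -108.3]
contact_force: [0.2, 0.2, -0.4]
gripper_width: 0.0003
```

```bash
python3 sh.py 17
python3 - <<'E'
from h import *
a=load('t16.png');t=load('t17.png')
f=lambda x:cv2.resize(np.clip((x/255.)**.4*255,0,255).astype('uint8'),None,fx=6,fy=6,interpolation=cv2.INTER_NEAREST)
cv2.imwrite('pics/y17.png',np.hstack([f(x['image'][108:188,260:325,::-1]) for x in (a,t)]))
for n in('t0','t14','t16','t17'):
    if n=='t0': continue
    q=load(n+'.png');g=q['image'].mean(2);e,m=edge(g,(300,130.5),(287,168),w=3);P=[e[2:]+k*e[:2] for k in(-15,15)]
    W=np.array([onz(q,*p,.0337)[:2] for p in P]);d=W[1]-W[0];d=d*np.sign(d[0]);print(n,'bottom edge heading',np.degrees(np.arctan2(d[1],d[0])),m,'col at row 134',e[2]+(134-e[3])*e[0]/e[1],'165:',e[2]+(165-e[3])*e[0]/e[1])
E
```

```text
46.0333 [ 0.53044457 -0.33073838  0.25558899] [-9.00027164e+01  7.65580846e-03 -1.08122263e+02] [-1.40806157e+01  1.55491767e+01 -5.13163468e+00 -8.36728054e-03
 -6.93213588e+01  8.59613078e+01] [-0.38435603  0.40095751  0.00844796]
t14 bottom edge heading -20.29591998989894 0.110654786 col at row 134 299.62372 165: 288.11987
t16 bottom edge heading -19.309511708308136 0.047201227 col at row 134 298.87183 165: 287.9707
t17 bottom edge heading -19.147055024244292 0.043697834 col at row 134 298.78482 165: 287.98245
```

View pics/y17.png

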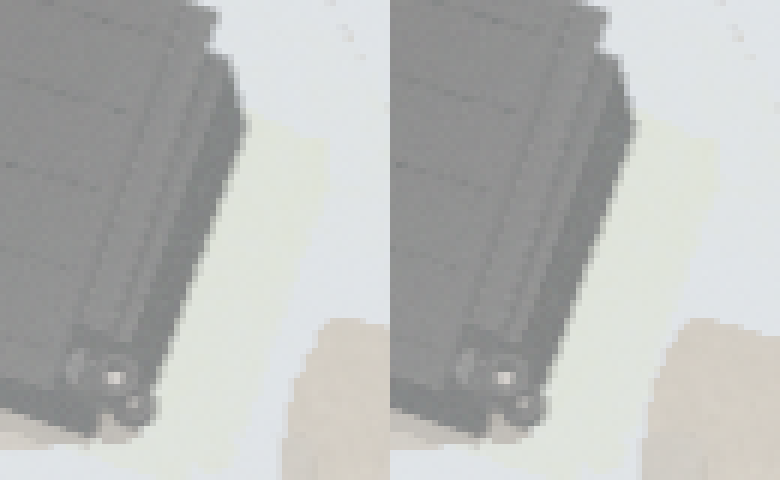

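```bash
python3 -c "
from h import *
print(r.close_job())"
```

```text
the job is handed in; nothing more can be done
None
```

The door is refitted on both hinge pins, shut against its stop under the lip, and released. I handed the job in at about 46 s of the 72 s allowed; no verdict is reported.

**What I did**
- **Fitting:** I lifted the door from its stand and turned it square open at the left front corner of the bay. I found the pins by touching them from the front (about 4 N), then lowered the door 25 mm over them. It met the shelf at a knuckle height of about 45.7 mm, inside the expected range of 42.5 to 47.5 mm. A small sideways tug confirmed it was held on the pins.
- **Closing:** I released the door and pushed it shut slowly with closed fingers until it met the stop.

**What the last checks showed**
- **Rebound:** after the first push (about 9 N) the door sprang back roughly 2°. I pressed it home twice more, at about 5 N and 3.5 N, and backed off slowly.
- **Final angle:** the last two pictures agree to about 0.15°. The door's edges measure 0.5 to 0.6° off the lip, which I take as camera error, but a gap of about 1 mm at the stop can't be ruled out.
- **Pins:** both pin tips show through the knuckles in the last top picture.
- **Unchecked:** the side camera could not confirm the final door angle, because the door's edge there can't be told from the bay.
- **Other objects:** I saw no contact with the cup, cartridge, bottle or plain panel. The arm was clear of everything at hand-in.

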